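# Bleed the airbrush air tank: loosen the valve lock nut, press the valve tip

### The arm

A 6-joint arm with a two-finger parallel gripper is mounted at the origin on the work surface. World frame = base frame: x ahead of the robot, y to its left, z up, the work surface at z = 0. Lengths are in m, angles in rad, forces in N, time in s.
With the tool pointing down it reaches from about 0.425 to 0.95 m from the base axis. Payload 3.5 kg.
Tool frame: the origin (TCP) lies midway between the tips of the shut fingers; the grasp point (between the pads) lies 19 mm behind it; x points along the fingers, z is the direction in which the jaws open and shut, and the axes are right-handed (so a half turn about x gives the same grasp; the last joint's range is limited). The gripper opens to 85 mm and grips with 20 to 120 N. Pads are 22 mm wide; open, the fingers measure 114 mm over their backs; the gripper's body (76 mm by 85 mm) begins 54 mm behind the grasp point. The pads swing forward as they close: fully open they stand 13 mm farther back than shut.
Start: joints at [-1.288, 0.286, 1.577, -0, 1.279, -0.15], TCP at [0.283, -0.613, 0.231] pointing down, gripper open.
Joint ranges: [-2.77, 2.77], [-0.9, 2.22], [0.21, 2.48], [-1.53, 4.67], [0.24, 2.81], [-2.84, 2.84]. Speed limits (rad/s): [2.79, 2.79, 3.14, 3.14, 3.14, 3.14].

### API

Orientations are given as a unit quaternion [x, y, z, w].
In Python, from plant import readout, eyes, ctrl gives the robot as it stands.
- The arm moves only by the tool move_arm, never from a script. Its argument "commands" is a list of rows, each a list of 7 numbers: the turn, a rotation vector about the world's x, y, z in rad, then the shift along the world's x, y, z in mm, then the closure in counts, from 0 (fully open) to 255 (shut). A call has 1 to 12 rows; each row is the pose to reach, as a shift and turn from the pose measured when the call began; what a row does not reach only later rows make up. A row lasts 1/10 s, in which the tool goes at most 50 mm and 8.59 degrees, less where a joint would pass 70% of its speed; a pose out of reach is approached as far as the arm can. A call with a gripper value outside its range is refused whole. The fingers move at their own pace and stop on an object; "newtons" is the grip in N (left out, the last holds). Time passes only in rows, so rows that repeat a pose let the fingers close. It gives the time, the measured TCP pose, the force and the opening at its end, in the units of the state.
- readout.get_state(): the state, without advancing time (a new reading comes with each control period).
- eyes.read_camera(name): name is "scene" or "top"; returns a dict with "color" (384x512x3 uint8, red, green, blue), "depth" (384x512 float32, m along the optical axis (not along the pixel's ray), 0 where there is no reading), "K" (3x3 intrinsics, pixels), "eye" and "attitude" of the camera in the world. Camera axes: x right, y down, z forward; pixel columns grow to the right and rows downward; lengths in m; the calibration is good to about 2 mm. A picture is of the moment at which its call begins.
- ctrl.sign_off(): hands the job in, once; it reports no verdict.
The state is a dict: "time": time; "qpos": joint angles; "dq": joint speeds; "joint_efforts": joint torques, N m; "eef_pos": TCP position; "tcp_rot": TCP orientation; "contact_force": force on the tool from outside, world axes, zero at the start; "wrist_torque": the same for the moment, N m; "opening": opening from 0.0 (shut) to 1.0 (fully open).
Only numpy, scipy, OpenCV 4.12 (cv2) and the standard library are available. Lean on these libraries where they do the work, as an engineer would, in place of code of your own. Each camera call takes 0.05 s, during which the arm holds its last target.

### The job

Bleed the small blue air tank: unscrew the tiny knurled lock nut on its brass valve, anticlockwise seen from above, all the way up to its stop. Then, with closed fingertips, gently press the freed red valve tip straight down until you feel it land on its rubber seat, hold it there with about 12 N (never over 16 N) for a full second, and let it spring back. Leave the nut up and the model car, paint jar and screwdriver where they are.

Things in the scene. Friction and masses are not known exactly. Their poses are not given: they have to be found in the camera images.
- tank: blue air receiver, a cylinder 110 mm across, 280 mm long, lying level on two feet, fixed; origin on the table under its middle, y along the cylinder, z up. An aluminium bar on its top (36 x 224 mm, upper face 133 mm above the table) has three ports in its middle line, 80 mm apart: valve, pressure gauge (42 mm across, 34 mm tall) and steel plug (20 mm across, 16 mm tall), in any order
- valve: brass valve stem, upright, fixed in the bar; origin on its axis at the bar's upper face. A hexagon 23 mm over corners and 9 mm tall, then a stem 11 mm across up to 30 mm, on which the nut bears when screwed down; the red tip stands on the same axis
- nut_mid (a point): centre of the knurled steel lock nut (16 mm across, 12 mm tall, upright axis, yellow stroke on top); 36 mm above the bar when screwed down. Steep quick-release thread: it climbs 14 mm per turn (2.23 mm per rad), so fingers holding it should rise with it while turning. It turns stiffly (0.06 N m), stays where it is left and cannot come off
- nut (a joint): turn of the lock nut in rad: 0 screwed down, grows anticlockwise seen from above; the upper stop, at 5.0, is where it is fully unscrewed (within 0.4 rad of the stop is good enough). It starts between 0 and 0.6
- tip: red cap of the valve plunger, 8 mm across; origin at the centre of its flat top, 64 mm above the bar when free, 22 mm above the nut's top when the nut is down, 11 mm when up. A light spring (2.4 N + 0.3 N per mm) holds it up; it lands on a hidden rubber seat 1.5 to 8.5 mm down (differs each time; 15 N per mm). It bleeds only above 8 N from the fingers; over 16 N damages it
- plunger (a joint): how far the tip is pressed down, in m: 0 when free, grows downward
- model_car: loose silver scale model car, 180 x 85 x 51 mm, standing on the table beyond the tank; origin on the table under its middle, x axis to its nose. Not to be disturbed
- paint_jar: loose small glass paint jar with a yellow cap, 38 mm across, 52 mm tall, standing on the robot's side of the tank; origin at the centre of its underside. Not to be disturbed
- screwdriver: loose screwdriver, about 150 mm long, lying on the robot's side of the tank; origin on its underside, x axis to its blade. Not to be disturbed

How it is judged:
On the way, in this order (a step that is already met when the one before it is completed fails the run):
1. the lock nut is unscrewed to within 0.4 rad of its upper stop (value of joint nut above 4.6 rad), for 0.2 s.
2. with the nut up, the fingers press the tip onto its seat (more than 8 N, more than 1.2 mm down) for 0.8 s (contact force between the fingers and tip above 8 N and value of joint plunger above 0.0012 m and value of joint nut above 4.5 rad), for 0.8 s.
At the end, for the whole second after the job is handed in: the tip has sprung back up (less than 0.6 mm down), the lock nut is still unscrewed (beyond 4.4 rad), and car, jar and screwdriver stand within 20 mm of where they were (value of joint plunger below 0.0006 m and value of joint nut above 4.4 rad and distance of each of model_car, paint_jar, screwdriver from where it was at the start of the episode below 0.02 m); the robot touches nothing.
It fails at once if the valve tip is loaded with more than 16 N (contact force between anything else and tip above 16 N).
It fails at once if the model car, paint jar or screwdriver is moved more than 20 mm (distance of any of model_car, paint_jar, screwdriver from where it was at the start of the episode above 0.02 m).
It also fails if it takes over 72 s, if anything falls off the work surface, if the arm or the gripper's body presses on something with over 40 N, if the wrist force passes 120 N, or if a joint passes its speed limit or range.

## Working session

There is one attempt and no reset: what is moved stays moved. The work goes in short steps, Python scripts to look and compute and a tool call to move; the robot and the scene stay as the last step left them, time stands still between calls to the robot, and variables do not carry over. Pictures are saved under pics/ and viewed, and the job is handed in when it is done.

Besides the shell and the picture viewer there is one more tool, called as name(argument=value, ...) on one line, values as JSON. move_arm: Moves the arm, as the interface text tells. Its arguments: {"type":"object","properties":{"commands":{"type":"array"},"newtons":{"type":"number"}},"required":["commands"]}

```bash
ls; mkdir -p pics; python3 - <<'E'
from plant import readout, eyes, ctrl
import cv2,numpy as np
s=readout.get_state()
for k,v in s.items(): print(k,np.round(v,4))
for n in ("scene","top"):
    c=eyes.read_camera(n)
    cv2.imwrite(f"pics/{n}0.png",c["color"][:,:,::-1])
    np.savez(f"{n}0.npz",**c)
    print(n,c["K"],c["eye"],c["attitude"])
E
```

```text
pics
time 0.0
qpos [-1.288   0.2872  1.5782  0.      1.2786 -0.15  ]
dq [ 0.0001 -0.0008  0.0005  0.0011  0.0004  0.0007]
joint_efforts [ 7.00000e-04 -4.05976e+01 -2.92626e+01 -1.00000e-04  5.90000e-03
  0.00000e+00]
eef_pos [ 0.2829 -0.6121  0.2299]
tcp_rot [ 0.3816  0.5963 -0.3804  0.5951]
contact_force [-0.5696  0.6037  0.2156]
wrist_torque [-0.0335 -0.0095  0.0181]
opening 0.9983
scene [[449.0787312    0.         259.59940262]
 [  0.         449.0787312  187.47448733]
 [  0.           0.           1.        ]] [ 1.01490674 -0.03382813  0.72430652] [ 0.72359451  0.60950194 -0.20959803 -0.24695554]
top [[399.68835401   0.         252.69627185]
 [  0.         399.68835401 187.93970143]
 [  0.           0.           1.        ]] [0.45521636 0.02227504 0.78546025] [-0.70294973  0.70610694 -0.06333781  0.05712257]
```

View pics/scene0.png

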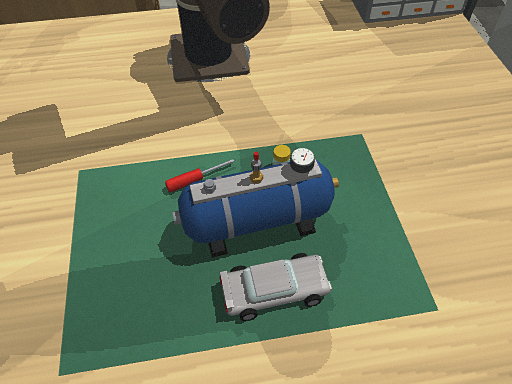

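View pics/top0.png

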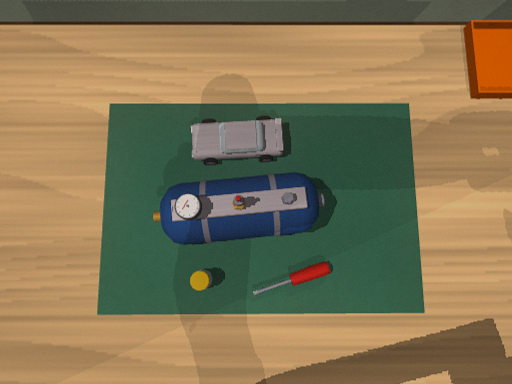

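The valve is the middle port (top view ~(239,203), scene ~(256,165)). The gauge is on the +y side at top (187,207) and the plug on the -y side at top (289,199). The car is beyond the tank, the jar and screwdriver on the robot's side. Next I'll measure the valve axis.

```bash
cat > h.py <<'E'
import numpy as np,cv2
from scipy.spatial.transform import Rotation as R
def ray(c,u,v):
    d=R.from_quat(c["attitude"]).apply(np.linalg.inv(c["K"])@[u,v,1.]); return np.array(c["eye"]),d
def plane(c,u,v,z):
    e,d=ray(c,u,v); return e+d*(z-e[2])/d[2]
def tri(a,b):
    (e1,d1),(e2,d2)=a,b; d1=d1/np.linalg.norm(d1); d2=d2/np.linalg.norm(d2)
    t=np.linalg.lstsq(np.stack([d1,-d2],1),e2-e1,rcond=None)[0]
    p,q=e1+t[0]*d1,e2+t[1]*d2; return (p+q)/2,np.linalg.norm(p-q)
def blobs(img,lo,hi,roi,amin=3):
    hsv=cv2.cvtColor(img,cv2.COLOR_RGB2HSV); m=cv2.inRange(hsv,lo,hi)
    k=np.zeros_like(m); x0,x1,y0,y1=roi; k[y0:y1,x0:x1]=m[y0:y1,x0:x1]
    n,l,s,c=cv2.connectedComponentsWithStats(k)
    return [(s[i].tolist(),c[i].round(2).tolist()) for i in range(1,n) if s[i][4]>=amin]
E
python3 - <<'E'
from h import *
S=dict(np.load("scene0.npz"));T=dict(np.load("top0.npz"))
rs=blobs(S["color"],(0,150,90),(8,255,255),(240,275,145,190)); rt=blobs(T["color"],(0,150,90),(8,255,255),(225,260,190,215))
print(rs,rt)
for nm,c,(x0,x1,y0,y1) in(("s",S,(226,286,140,195)),("t",T,(215,275,180,220))):
    cv2.imwrite(f"pics/crop_{nm}0.png",cv2.resize(c["color"][y0:y1,x0:x1,::-1],None,fx=12,fy=12,interpolation=0))
# bar direction: plane z=0.133; gray mask
hsv=cv2.cvtColor(T["color"],cv2.COLOR_RGB2HSV)
m=cv2.inRange(hsv,(0,0,110),(179,60,255)); k=np.zeros_like(m);k[180:225,165:315]=m[180:225,165:315]
ys,xs=np.nonzero(k); P=np.array([plane(T,u,v,.133) for u,v in zip(xs,ys)])
r=cv2.minAreaRect((P[:,:2]*1000).astype(np.float32)); print(r, len(P))
# tank by blue
m=cv2.inRange(hsv,(105,120,40),(125,255,255)); cs,_=cv2.findContours(m,0,1);c=max(cs,key=cv2.contourArea)
print(cv2.boundingRect(c),cv2.minAreaRect(c))
for n,(u,v) in dict(gauge=(187,207),plug=(289,198.5)).items(): print(n,plane(T,u,v,.133+(.034 if n=="gauge" else .016)))
print("jar",plane(T,200.5,280,.052)); print("car",plane(T,238,139,.04))
E
```

```text
[([254, 152, 5, 8, 30], [255.87, 155.27])] [([236, 196, 5, 5, 20], [237.9, 197.95])]
((540.07373046875, 39.4454345703125), (46.99005126953125, 222.25424194335938), 3.6501717567443848) 2321
(208, 212, 66, 29) ((241.09901428222656, 226.4901123046875), (23.482877731323242, 65.17494201660156), 84.2894058227539)
gauge [0.53203242 0.11887375 0.167     ]
plug [ 0.54735881 -0.04198119  0.149     ]
jar [0.4147469  0.10973465 0.052     ]
car [0.67969009 0.04326945 0.04      ]
```

```bash
python3 - <<'E'
import cv2,numpy as np
a=cv2.imread("pics/crop_s0.png");b=cv2.imread("pics/crop_t0.png");print(a.shape,b.shape)
E
```

```text
(660, 720, 3) (480, 720, 3)
```

View pics/crop_s0.png

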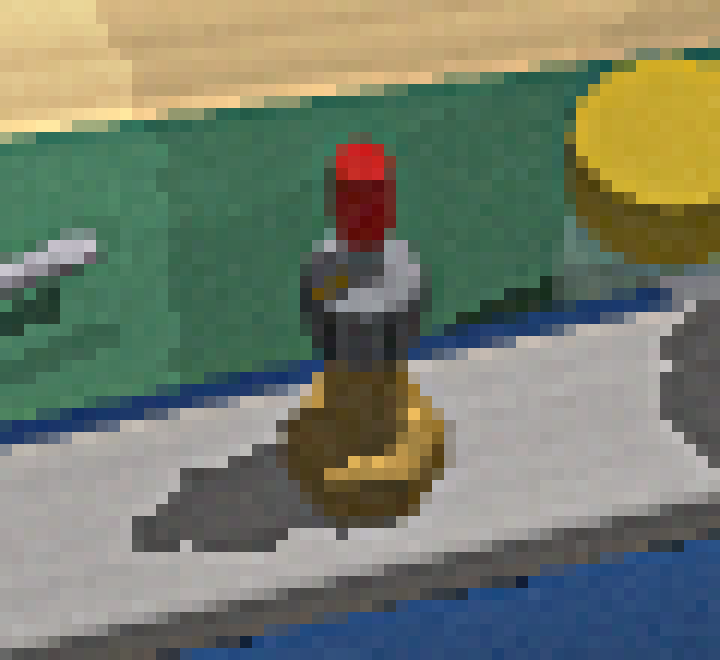

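View pics/crop_t0.png

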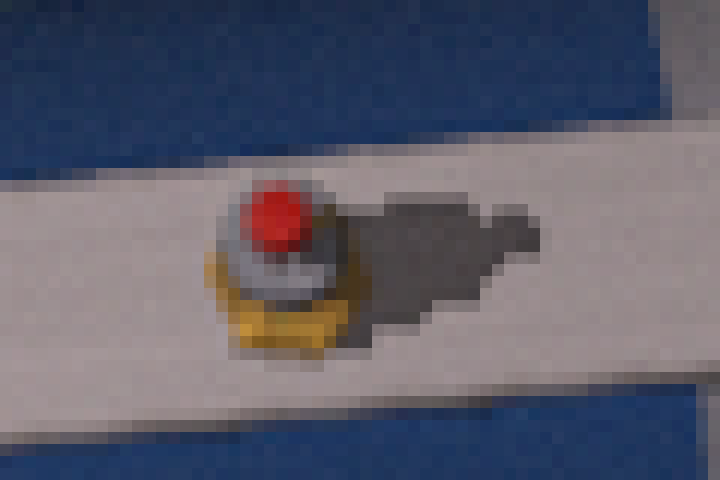

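```bash
python3 - <<'E'
from h import *
S=dict(np.load("scene0.npz"));T=dict(np.load("top0.npz"))
ps=(255.85,153.0);pt=(237.85,197.7)
print(tri(ray(S,*ps),ray(T,*pt)))
print(plane(S,*ps,.197),plane(T,*pt,.197))
# nut top centre, hex bottom
print("nut top stroke S", plane(S,226+330/12-.5,140+288/12-.5,.175), "nut ctr top view", plane(T,215+284/12-.5,180+244/12-.5,.175))
print("nut top scene centre", plane(S,226+366/12-.5,140+278/12-.5,.175))
for n,c in(("S",S),("T",T)):
  for (u,v) in ([(256,153),(256,163),(257,178),(245,184),(280,175)] if n=="S" else [(238,198),(240,203),(210,205),(270,195)]):
    e,d=ray(c,u,v); z=c["depth"][v,u]; print(n,u,v,(e+d*z).round(4))
import itertools
# project function check: gauge, plug from scene
print("gauge S",plane(S,302.5,159,.167),"plug S",plane(S,209,184,.149))
d=np.array([.532032-.547359,.118874+.041981]);print(np.linalg.norm(d),np.degrees(np.arctan2(d[1],d[0]))-90)
E
```

```text
(array([0.54206288, 0.03953243, 0.19640867]), np.float64(0.0010840868135605238))
[0.54262883 0.03999143 0.197     ] [0.54191464 0.03897653 0.197     ]
nut top stroke S [0.54464678 0.03479164 0.175     ] nut ctr top view [0.54183092 0.03910924 0.175     ]
nut top scene centre [0.54372053 0.03985758 0.175     ]
S 256 153 [0.5428 0.0402 0.1972]
S 256 163 [0.5459 0.0395 0.1767]
S 257 178 [0.5507 0.0401 0.1441]
S 245 184 [0.5512 0.0196 0.133 ]
S 280 175 [0.5431 0.0809 0.1343]
T 238 198 [0.5414 0.0387 0.1975]
T 240 203 [0.5367 0.0362 0.1765]
T 210 205 [0.5395 0.0866 0.1322]
T 270 195 [ 0.5556 -0.0123  0.1332]
gauge S [0.5421004  0.11790221 0.167     ] plug S [ 0.55369475 -0.03977382  0.149     ]
0.16158356337820998 5.442971065690131
```

```bash
cat >> h.py <<'E'
def st(s):
    r=R.from_quat(s["tcp_rot"]); x=r.apply([1,0,0]); z=r.apply([0,0,1])
    print("t",round(s["time"],2),"pos",np.round(np.array(s["eef_pos"])*1000,1),"q",np.round(s["qpos"],3),"toolx",x.round(4),"jaw yaw",round(np.arctan2(z[1],z[0]),3),"F",np.round(s["contact_force"],1),"M",np.round(s["wrist_torque"],2),"open",round(float(s["opening"]),3))
E
python3 -c "
from plant import readout
from h import *
st(readout.get_state())"
```

```text
t 0.1 pos [ 283.  -612.2  230.1] q [-1.288  0.287  1.578 -0.     1.279 -0.15 ] toolx [-6.e-04  2.e-03 -1.e+00] jaw yaw -1.138 F [-0.3 -0.1 -0.5] M [ 0.   -0.05  0.01] open 1.0
```

move_arm(commands=[[0,0,0,0,0,40,100],[0,0,0.15,20,50,50,120],[0,0,0.3,40,100,50,120],[0,0,0.4,60,150,50,120],[0,0,0.4,80,200,50,120],[0,0,0.4,100,250,50,120]], newtons=40)

```text
time: 0.7
eef_pos: [0.3757, -0.3787, 0.2795]
tcp_rot: [0.256, 0.66, -0.255, 0.659]
contact_force: [0.7, -0.2, 0.7]
opening: 0.529
```

```bash
python3 -c "
from plant import readout
from h import *
st(readout.get_state())"
```

```text
t 0.7 pos [ 375.7 -378.7  279.5] q [-0.98  -0.062  1.868  0.     1.338 -0.241] toolx [-0.0016  0.0024 -1.    ] jaw yaw -0.739 F [ 0.7 -0.2  0.7] M [-0.    0.02  0.05] open 0.529
```

move_arm(commands=[[0,0,-0.15,18,45,0,120],[0,0,-0.3,36,90,0,120],[0,0,-0.45,54,135,0,120],[0,0,-0.6,72,180,0,120],[0,0,-0.75,90,225,0,120],[0,0,-0.9,108,270,0,120],[0,0,-1.05,126,315,0,120],[0,0,-1.2,144,360,0,120],[0,0,-1.35,160,400,0,120],[0,0,-1.5,166.3,418,0,120],[0,0,-1.65,166.3,418,0,120],[0,0,-1.8,166.3,418,0,120]])

```text
time: 1.9
eef_pos: [0.5419, 0.0413, 0.2787]
tcp_rot: [0.657, 0.262, -0.656, 0.261]
contact_force: [-0.4, -0.5, -0.7]
opening: 0.533
```

```bash
python3 -c "
from plant import readout
from h import *
st(readout.get_state())"
```

```text
t 1.9 pos [541.9  41.3 278.7] q [-1.120e-01 -4.000e-02  1.849e+00  2.000e-03  1.332e+00  2.271e+00] toolx [ 0.0011  0.0017 -1.    ] jaw yaw -2.383 F [-0.4 -0.5 -0.7] M [ 0.02  0.02 -0.01] open 0.533
```

move_arm(commands=[[0,0,-0.15,0,-1,0,120],[0,0,-0.3,0,-2,0,120],[0,0,-0.4,0,-2,-20,120],[0,0,-0.4,0,-2,-40,120],[0,0,-0.4,0,-2,-50,120],[0,0,-0.4,0,-2,-50,120]])

```text
time: 2.5
eef_pos: [0.5406, 0.0394, 0.2263]
tcp_rot: [-0.695, -0.127, 0.697, -0.125]
contact_force: [-0.2, -0.1, 0.3]
opening: 0.528
```

```bash
python3 -c "
from plant import readout,eyes
from h import *
st(readout.get_state())
for n,(x0,x1,y0,y1) in dict(scene=(206,306,100,200),top=(190,290,150,250)).items():
    c=eyes.read_camera(n); cv2.imwrite(f'pics/{n}1.png',cv2.resize(c['color'][y0:y1,x0:x1,::-1],None,fx=6,fy=6,interpolation=0))
st(readout.get_state())
"
```

```text
t 2.5 pos [540.6  39.4 226.3] q [-1.150e-01 -2.000e-03  1.907e+00  1.000e-03  1.239e+00  2.667e+00] toolx [-0.0029  0.0017 -1.    ] jaw yaw -2.783 F [-0.2 -0.1  0.3] M [-0.01 -0.    0.02] open 0.528
t 2.6 pos [542.   39.2 229. ] q [-1.150e-01 -3.000e-03  1.904e+00  1.000e-03  1.239e+00  2.667e+00] toolx [ 0.0018  0.0011 -1.    ] jaw yaw -2.783 F [0.5 0.2 0.2] M [-0.03 -0.03 -0.02] open 0.53
```

View pics/scene1.png

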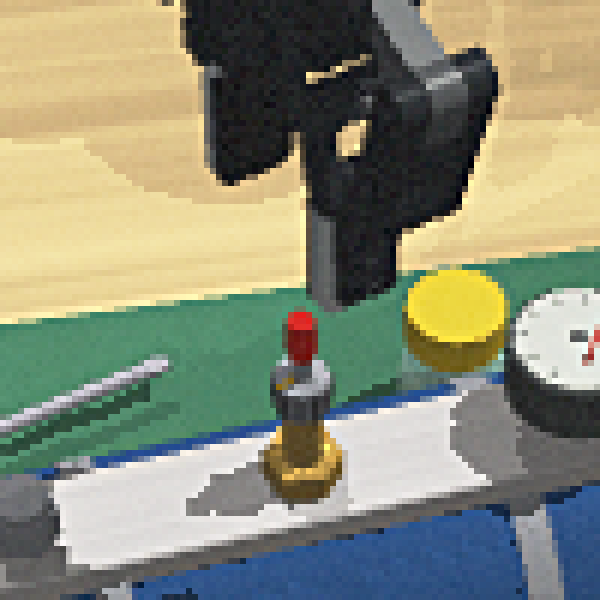

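View pics/top1.png

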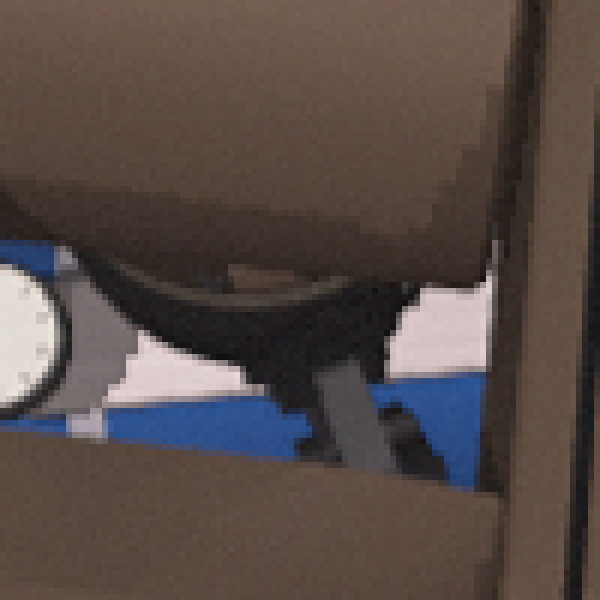

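The scene view shows the near fingertip at crop (340,305), beside the valve, with the red tip (300,335) still free and between the fingers. The top view is blocked by the arm. I'm lowering now.

move_arm(commands=[[0,0,0,0,0,-25,120],[0,0,0,0,0,-50,120],[0,0,0,0,0,-70,120],[0,0,0,0,0,-78,120],[0,0,0,0,0,-78,120]])

```text
time: 3.1
eef_pos: [0.5419, 0.0393, 0.1508]
tcp_rot: [0.696, 0.127, -0.695, 0.126]
contact_force: [0.4, 0.1, 0.1]
opening: 0.53
```

```bash
python3 -c "
from plant import readout,eyes
from h import *
st(readout.get_state())
for n,(x0,x1,y0,y1) in dict(scene=(206,306,100,200)).items():
    c=eyes.read_camera(n); cv2.imwrite(f'pics/{n}2.png',cv2.resize(c['color'][y0:y1,x0:x1,::-1],None,fx=6,fy=6,interpolation=0))
st(readout.get_state())
"
```

```text
t 3.1 pos [541.9  39.3 150.8] q [-1.150e-01  7.900e-02  1.970e+00  1.000e-03  1.092e+00  2.667e+00] toolx [ 8.0e-04  1.2e-03 -1.0e+00] jaw yaw -2.783 F [0.4 0.1 0.1] M [0.01 0.07 0.02] open 0.53
t 3.15 pos [542.6  39.2 151.9] q [-1.150e-01  7.800e-02  1.969e+00  2.000e-03  1.092e+00  2.667e+00] toolx [ 0.0029  0.001  -1.    ] jaw yaw -2.783 F [0.1 0.4 1. ] M [-0.02 -0.04 -0.03] open 0.531
```

View pics/scene2.png

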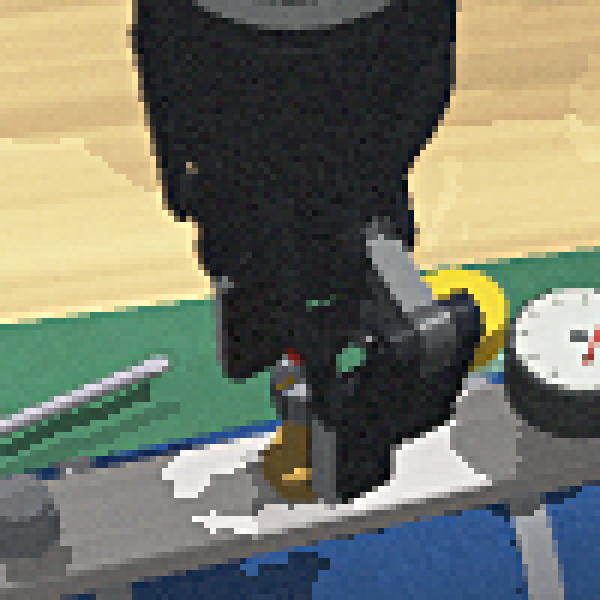

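The fingers straddle the nut at crop (290,385), so I'm closing.

move_arm(commands=[[0,0,0,0,0,0,170],[0,0,0,0,0,0,200],[0,0,0,0,0,0,240],[0,0,0,0,0,0,240],[0,0,0,0,0,0,240]], newtons=45)

```text
time: 3.65
eef_pos: [0.5431, 0.0388, 0.1537]
tcp_rot: [0.697, 0.126, -0.694, 0.127]
contact_force: [-2.7, -0.3, 5.0]
opening: 0.158
```

```bash
python3 -c "
from plant import readout,eyes
from h import *
st(readout.get_state())
for n,(x0,x1,y0,y1) in dict(scene=(206,306,100,200)).items():
    c=eyes.read_camera(n); cv2.imwrite(f'pics/{n}3.png',cv2.resize(c['color'][y0:y1,x0:x1,::-1],None,fx=6,fy=6,interpolation=0))
st(readout.get_state())
"
```

```text
t 3.65 pos [543.1  38.8 153.7] q [-1.150e-01  7.600e-02  1.967e+00  1.000e-03  1.094e+00  2.667e+00] toolx [ 4.1e-03  1.0e-04 -1.0e+00] jaw yaw -2.782 F [-2.7 -0.3  5. ] M [-0.17  0.53 -0.01] open 0.158
t 3.7 pos [543.1  38.8 153.7] q [-1.150e-01  7.600e-02  1.967e+00  1.000e-03  1.094e+00  2.667e+00] toolx [ 4.1e-03  1.0e-04 -1.0e+00] jaw yaw -2.782 F [-2.7 -1.3  5.7] M [-0.19  0.52 -0.  ] open 0.163
```

View pics/scene3.png

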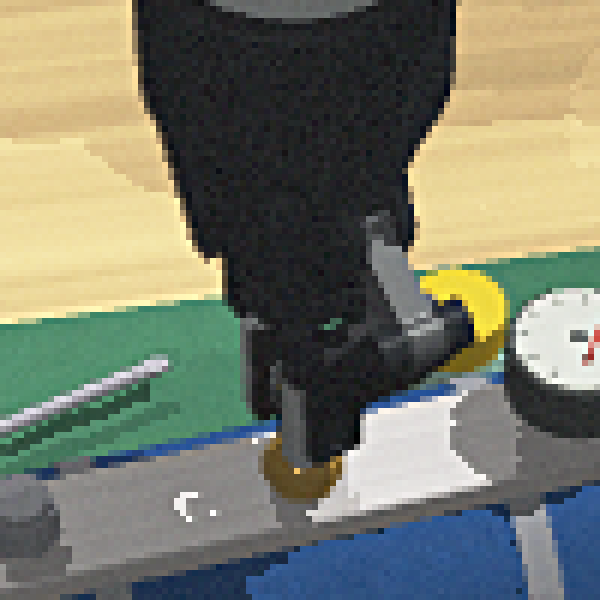

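Fingers stopped at opening 0.16 (about 14 mm) on the nut. Forces are small. Turn anticlockwise with a 2.23 mm/rad rise.

move_arm(commands=[[0,0,0.1,0,0,0.2,240],[0,0,0.2,0,0,0.45,240],[0,0,0.3,0,0,0.67,240],[0,0,0.4,0,0,0.9,240],[0,0,0.5,0,0,1.1,240],[0,0,0.6,0,0,1.3,240],[0,0,0.6,0,0,1.3,240]])

```text
time: 4.4
eef_pos: [0.5431, 0.0389, 0.1552]
tcp_rot: [0.629, 0.326, -0.626, 0.326]
contact_force: [-1.5, 0.1, 1.5]
opening: 0.172
```

```bash
python3 -c "
from plant import readout,eyes
from h import *
st(readout.get_state())
"
```

```text
t 4.4 pos [543.1  38.9 155.2] q [-0.116  0.074  1.966  0.003  1.098  2.065] toolx [ 0.0034  0.0025 -1.    ] jaw yaw -2.183 F [-1.5  0.1  1.5] M [0.03 0.17 0.04] open 0.172
```

move_arm(commands=[[0,0,0.14,0,0,0.31,240],[0,0,0.28,0,0,0.62,240],[0,0,0.42,0,0,0.94,240],[0,0,0.56,0,0,1.25,240],[0,0,0.7,0,0,1.56,240],[0,0,0.84,0,0,1.87,240],[0,0,0.98,0,0,2.19,240],[0,0,1.12,0,0,2.5,240],[0,0,1.26,0,0,2.81,240],[0,0,1.4,0,0,3.12,240],[0,0,1.54,0,0,3.43,240],[0,0,1.54,0,0,3.43,240]])

```text
time: 5.6
eef_pos: [0.5429, 0.0391, 0.1587]
tcp_rot: [0.225, 0.672, -0.223, 0.669]
contact_force: [-0.8, -0.1, 1.2]
opening: 0.162
```

```bash
python3 -c "
from plant import readout,eyes
from h import *
st(readout.get_state())
for n,(x0,x1,y0,y1) in dict(scene=(206,306,100,200)).items():
    c=eyes.read_camera(n); cv2.imwrite(f'pics/{n}4.png',cv2.resize(c['color'][y0:y1,x0:x1,::-1],None,fx=6,fy=6,interpolation=0))
"
```

```text
t 5.6 pos [542.9  39.1 158.7] q [-0.116  0.073  1.96   0.004  1.111  0.527] toolx [-0.0028  0.004  -1.    ] jaw yaw -0.645 F [-0.8 -0.1  1.2] M [0.12 0.22 0.08] open 0.162
```

View pics/scene4.png

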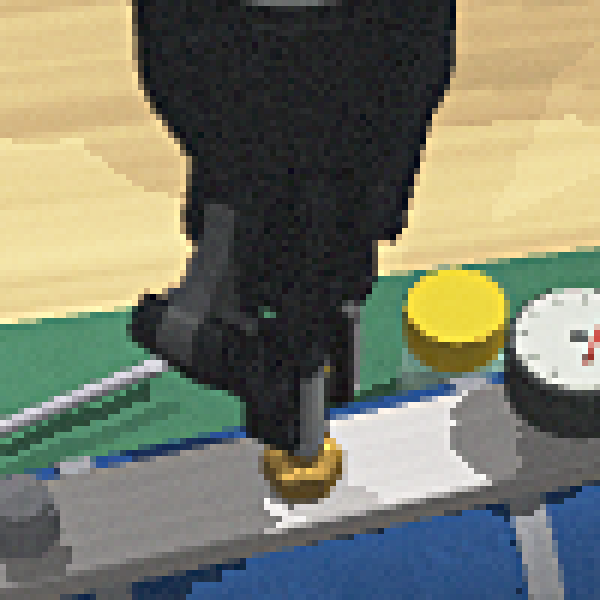

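The fingers still hold the nut, about 2.1 rad turned, and forces are low. Continuing.

move_arm(commands=[[0,0,0.14,0,0,0.31,240],[0,0,0.28,0,0,0.62,240],[0,0,0.42,0,0,0.94,240],[0,0,0.56,0,0,1.25,240],[0,0,0.7,0,0,1.56,240],[0,0,0.84,0,0,1.87,240],[0,0,0.98,0,0,2.19,240],[0,0,1.12,0,0,2.5,240],[0,0,1.26,0,0,2.81,240],[0,0,1.4,0,0,3.12,240],[0,0,1.54,0,0,3.43,240],[0,0,1.54,0,0,3.43,240]])

```text
time: 6.85
eef_pos: [0.5427, 0.039, 0.1621]
tcp_rot: [-0.305, 0.64, 0.304, 0.636]
contact_force: [-2.0, -0.2, 1.0]
opening: 0.166
```

```bash
python3 -c "
from plant import readout,eyes
from h import *
st(readout.get_state())
"
```

```text
t 6.85 pos [542.7  39.  162.1] q [-0.113  0.07   1.957 -0.004  1.119 -1.002] toolx [-0.0047 -0.003  -1.    ] jaw yaw 0.89 F [-2.  -0.2  1. ] M [-0.04  0.29  0.07] open 0.166
```

move_arm(commands=[[0,0,0.1,0,0,0.22,240],[0,0,0.2,0,0,0.45,240],[0,0,0.3,0,0,0.67,240],[0,0,0.4,0,0,0.89,240],[0,0,0.5,0,0,1.11,240],[0,0,0.6,0,0,1.34,240],[0,0,0.7,0,0,1.56,240],[0,0,0.7,0,0,1.56,240]])

```text
time: 7.65
eef_pos: [0.5427, 0.0389, 0.1637]
tcp_rot: [0.505, -0.498, -0.503, -0.495]
contact_force: [-1.3, -1.0, 0.5]
opening: 0.16
```

```bash
python3 -c "
from plant import readout,eyes
from h import *
st(readout.get_state())
"
```

```text
t 7.65 pos [542.7  38.9 163.7] q [-0.112  0.067  1.958 -0.006  1.118 -1.695] toolx [-0.0016 -0.0056 -1.    ] jaw yaw 1.585 F [-1.3 -1.   0.5] M [-0.1   0.2  -0.01] open 0.16
```

move_arm(commands=[[0,0,0.1,0,0,0.22,240],[0,0,0.2,0,0,0.45,240],[0,0,0.3,0,0,0.67,240],[0,0,0.3,0,0,0.67,240]])

```text
time: 8.05
eef_pos: [0.5427, 0.0388, 0.1643]
tcp_rot: [0.572, -0.419, -0.57, -0.415]
contact_force: [-1.5, 0.0, 0.1]
opening: 0.158
```

```bash
python3 -c "
from plant import readout,eyes
from h import *
st(readout.get_state())
"
```

```text
t 8.05 pos [542.7  38.8 164.3] q [-0.112  0.065  1.958 -0.007  1.118 -1.99 ] toolx [ 3.e-04 -6.e-03 -1.e+00] jaw yaw 1.88 F [-1.5  0.   0.1] M [0.01 0.15 0.05] open 0.158
```

move_arm(commands=[[0,0,0.08,0,0,0.2,240],[0,0,0.16,0,0,0.35,240],[0,0,0.24,0,0,0.5,240],[0,0,0.24,0,0,0.5,240]])

```text
time: 8.45
eef_pos: [0.5427, 0.0388, 0.1648]
tcp_rot: [0.618, -0.349, -0.615, -0.346]
contact_force: [-1.7, -0.5, 0.9]
opening: 0.162
```

```bash
python3 -c "
from plant import readout,eyes
from h import *
st(readout.get_state())
for n,(x0,x1,y0,y1) in dict(scene=(206,306,100,200)).items():
    c=eyes.read_camera(n); cv2.imwrite(f'pics/{n}5.png',cv2.resize(c['color'][y0:y1,x0:x1,::-1],None,fx=6,fy=6,interpolation=0))
st(readout.get_state())
"
```

```text
t 8.45 pos [542.7  38.8 164.8] q [-0.113  0.064  1.959 -0.006  1.117 -2.225] toolx [ 0.0017 -0.0058 -1.    ] jaw yaw 2.115 F [-1.7 -0.5  0.9] M [-0.08  0.15  0.06] open 0.162
t 8.5 pos [542.7  38.8 164.8] q [-0.113  0.064  1.959 -0.006  1.117 -2.225] toolx [ 0.0017 -0.0058 -1.    ] jaw yaw 2.115 F [-1.1 -0.1  0.1] M [-0.08  0.17 -0.02] open 0.161
```

View pics/scene5.png

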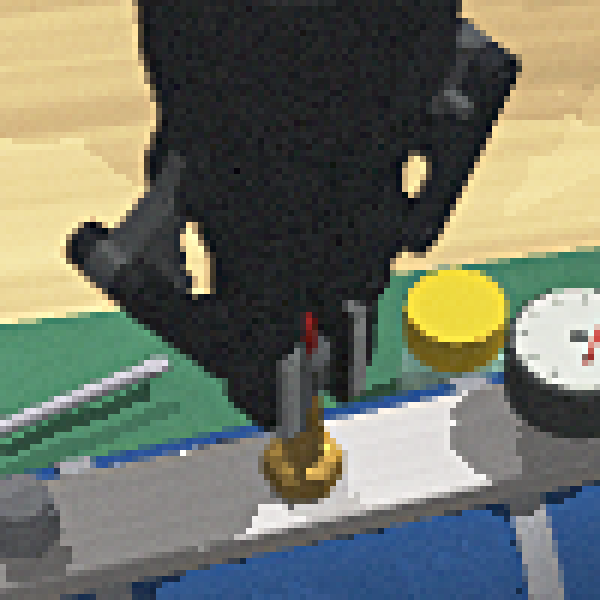

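The red tip now shows a short length above the nut at crop (310,330), so the nut has risen. One more small turn onto the stop.

move_arm(commands=[[0,0,0.08,0,0,0.15,240],[0,0,0.16,0,0,0.3,240],[0,0,0.24,0,0,0.3,240],[0,0,0.3,0,0,0.3,240],[0,0,0.3,0,0,0.3,240]])

```text
time: 9.0
eef_pos: [0.5424, 0.0385, 0.1647]
tcp_rot: [0.662, -0.254, -0.659, -0.251]
contact_force: [-0.6, -2.2, -0.6]
opening: 0.16
```

```bash
python3 -c "
from plant import readout,eyes
from h import *
st(readout.get_state())
"
```

```text
t 9.0 pos [542.4  38.5 164.7] q [-0.113  0.063  1.96  -0.006  1.116 -2.522] toolx [ 0.0025 -0.0057 -1.    ] jaw yaw 2.411 F [-0.6 -2.2 -0.6] M [-0.18  0.2   0.03] open 0.16
```

move_arm(commands=[[0,0,0,0,0,0,150],[0,0,0,0,0,0,120],[0,0,0,0,0,0,110],[0,0,0,0,0,0,110],[0,0,0,0,0,20,110],[0,0,0,0,0,50,110],[0,0,0,0,0,85,110],[0,0,0,0,0,100,110],[0,0,0,0,0,100,110]])

```text
time: 9.9
eef_pos: [0.544, 0.0384, 0.2678]
tcp_rot: [0.664, -0.254, -0.657, -0.252]
contact_force: [0.1, -0.1, -0.1]
opening: 0.567
```

```bash
python3 -c "
from plant import readout,eyes
from h import *
st(readout.get_state())
for n,(x0,x1,y0,y1) in dict(scene=(226,286,140,195)).items():
    c=eyes.read_camera(n); np.savez(f'{n}6.npz',**c);cv2.imwrite(f'pics/{n}6.png',cv2.resize(c['color'][y0:y1,x0:x1,::-1],None,fx=12,fy=12,interpolation=0))
st(readout.get_state())
"
```

```text
t 9.9 pos [544.   38.4 267.8] q [-0.113 -0.033  1.862 -0.005  1.303 -2.523] toolx [ 0.0087 -0.0063 -0.9999] jaw yaw 2.411 F [ 0.1 -0.1 -0.1] M [ 0.    0.03 -0.01] open 0.567
t 9.95 pos [542.8  38.5 265.2] q [-0.113 -0.031  1.865 -0.005  1.303 -2.523] toolx [ 0.0045 -0.0058 -1.    ] jaw yaw 2.411 F [ 0.2  0.4 -0.6] M [-0.    0.   -0.02] open 0.571
```

View pics/scene6.png

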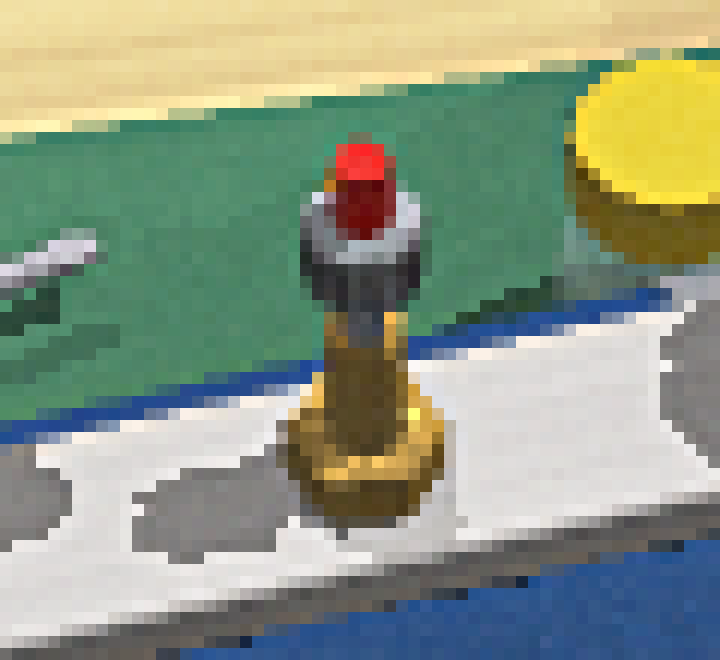

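The nut has climbed. Its lower edge moved from crop row ~368 to ~312, and the stroke is now at (332,185). I'll turn these into a height and an angle.

```bash
python3 - <<'E'
from h import *
S=dict(np.load("scene6.npz"))
def proj(p):
    q=R.from_quat(S["attitude"]).inv().apply(np.array(p)-S["eye"]); q=S["K"]@q; return q[:2]/q[2]
def crop(p): u=proj(p); return ((u-[226,140]+.5)*12).round(0)
a=np.array([.5427,.0392])
for th in (4.2,4.6,5.0):
    zt=.175+th*.00223; print(th,"top ctr",crop([*a,zt]),"bottom front",crop([a[0]+.0078,a[1]-.001,zt-.012]))
for th in (0,.3,.6): zt=.175+th*.00223; print(th,"top ctr",crop([*a,zt]),"bottom front",crop([a[0]+.0078,a[1]-.001,zt-.012]))
print("tip", crop([*a,.197]))
for th0 in (0,.6):
  p0=plane(S,226+330/12-.5,140+288/12-.5,.175+th0*.00223)[:2]-a
  p1=plane(S,226+332/12-.5,140+185/12-.5,.186)[:2]-a
  print(p0,p1,np.arctan2(*p0[::-1]),np.arctan2(*p1[::-1]),(np.arctan2(*p1[::-1])-np.arctan2(*p0[::-1]))%(2*np.pi))
E
```

```text
4.2 top ctr [359. 227.] bottom front [362. 330.]
4.6 top ctr [359. 222.] bottom front [362. 326.]
5.0 top ctr [359. 218.] bottom front [362. 321.]
0 top ctr [360. 273.] bottom front [363. 375.]
0.3 top ctr [360. 270.] bottom front [363. 372.]
0.6 top ctr [360. 266.] bottom front [363. 368.]
tip [358. 163.]
[ 0.00194678 -0.00440836] [-0.00657175 -0.00259891] -1.154939889925207 -2.765000291301776 4.673124905803017
[ 0.00309224 -0.0045755 ] [-0.00657175 -0.00259891] -0.9764797766632799 -2.765000291301776 4.49466479254109
```

Nut height fits the stop within about 1 px (predicted lower edge 321, seen 312–323). The stroke turned about 4.5–4.7 rad on top of the unknown start angle, and the arm stopped rising at the end. All three agree that it is on the stop. Now I'll shut the fingers above the tip and come down.

move_arm(commands=[[0,0,0,0,0.5,0,180],[0,0,0,0,0.5,0,255],[0,0,0,0,0.5,0,255],[0,0,0,0,0.5,-15,255],[0,0,0,0,0.5,-30,255],[0,0,0,0,0.5,-45,255],[0,0,0,0,0.5,-58,255],[0,0,0,0,0.5,-58,255],[0,0,0,0,0.5,-58,255]])

```text
time: 10.85
eef_pos: [0.5427, 0.039, 0.2066]
tcp_rot: [0.662, -0.254, -0.659, -0.251]
contact_force: [0.2, 0.1, 0.0]
opening: 0.002
```

```bash
python3 -c "
from plant import readout,eyes
from h import *
st(readout.get_state())
for n,(x0,x1,y0,y1) in dict(scene=(226,286,120,175)).items():
    c=eyes.read_camera(n); cv2.imwrite(f'pics/{n}7.png',cv2.resize(c['color'][y0:y1,x0:x1,::-1],None,fx=10,fy=10,interpolation=0))
st(readout.get_state())
"
```

```text
t 10.85 pos [542.7  39.  206.6] q [-0.112  0.018  1.925 -0.006  1.195 -2.521] toolx [ 0.0034 -0.0057 -1.    ] jaw yaw 2.411 F [0.2 0.1 0. ] M [ 0.02 -0.03 -0.04] open 0.002
t 10.9 pos [543.1  38.9 207.5] q [-0.112  0.017  1.924 -0.006  1.195 -2.521] toolx [ 0.0051 -0.0059 -1.    ] jaw yaw 2.411 F [ 0.3 -0.2 -0.8] M [-0.01  0.01  0.05] open 0.005
```

View pics/scene7.png

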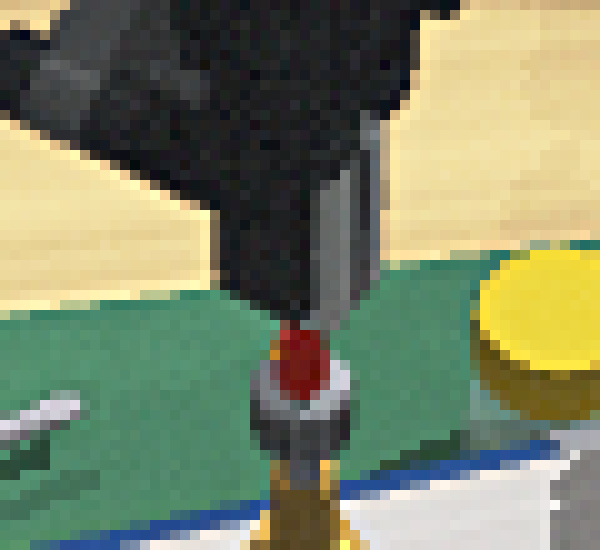

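The shut fingertips stand directly over the red cap (crop ~(305,325)). I'm approaching slowly.

move_arm(commands=[[0,0,0,0,0,-2,255],[0,0,0,0,0,-4,255],[0,0,0,0,0,-6,255],[0,0,0,0,0,-8,255],[0,0,0,0,0,-9,255],[0,0,0,0,0,-9,255]])

```text
time: 11.5
eef_pos: [0.543, 0.039, 0.1982]
tcp_rot: [0.663, -0.254, -0.658, -0.251]
contact_force: [-0.9, 0.3, -0.6]
opening: 0.003
```

```bash
python3 -c "
from plant import readout,eyes
from h import *
st(readout.get_state())
"
```

```text
t 11.5 pos [543.   39.  198.2] q [-0.112  0.026  1.932 -0.006  1.178 -2.521] toolx [ 0.0046 -0.0058 -1.    ] jaw yaw 2.411 F [-0.9  0.3 -0.6] M [ 0.01 -0.02  0.02] open 0.003
```

move_arm(commands=[[0,0,0,0,0,-0.5,255],[0,0,0,0,0,-1,255],[0,0,0,0,0,-1,255]])

```text
time: 11.8
eef_pos: [0.543, 0.039, 0.1972]
tcp_rot: [0.663, -0.254, -0.658, -0.251]
contact_force: [0.6, -0.1, -0.2]
opening: 0.001
```

move_arm(commands=[[0,0,0,0,0,-0.5,255],[0,0,0,0,0,-1,255],[0,0,0,0,0,-1,255]])

```text
time: 12.1
eef_pos: [0.5431, 0.039, 0.1965]
tcp_rot: [0.663, -0.254, -0.658, -0.251]
contact_force: [-0.5, -0.4, 2.3]
opening: 0.0
```

Contact at z≈196.8 with Fz 2.3 N, which is the spring preload. Stepping down toward the seat.

move_arm(commands=[[0,0,0,0,0,-0.7,255],[0,0,0,0,0,-1.2,255],[0,0,0,0,0,-1.2,255]])

```text
time: 12.4
eef_pos: [0.5431, 0.039, 0.1954]
tcp_rot: [0.663, -0.254, -0.658, -0.251]
contact_force: [-1.1, -0.4, 1.8]
opening: -0.002
```

move_arm(commands=[[0,0,0,0,0,-0.7,255],[0,0,0,0,0,-1.2,255],[0,0,0,0,0,-1.2,255]])

```text
time: 12.7
eef_pos: [0.5431, 0.039, 0.1942]
tcp_rot: [0.663, -0.254, -0.658, -0.251]
contact_force: [-1.9, -0.1, 2.5]
opening: 0.0
```

move_arm(commands=[[0,0,0,0,0,-0.7,255],[0,0,0,0,0,-1.2,255],[0,0,0,0,0,-1.2,255]])

```text
time: 13.0
eef_pos: [0.5432, 0.039, 0.1932]
tcp_rot: [0.663, -0.254, -0.658, -0.251]
contact_force: [-1.8, 0.2, 4.0]
opening: -0.002
```

move_arm(commands=[[0,0,0,0,0,-0.5,255],[0,0,0,0,0,-1,255],[0,0,0,0,0,-1,255]])

```text
time: 13.3
eef_pos: [0.5433, 0.039, 0.1929]
tcp_rot: [0.663, -0.254, -0.658, -0.251]
contact_force: [-2.9, 0.3, 6.3]
opening: -0.002
```

move_arm(commands=[[0,0,0,0,0,-0.5,255],[0,0,0,0,0,-1,255],[0,0,0,0,0,-1,255]])

```text
time: 13.6
eef_pos: [0.5433, 0.039, 0.1929]
tcp_rot: [0.663, -0.254, -0.658, -0.251]
contact_force: [-3.4, -0.2, 7.5]
opening: -0.007
```

```bash
python3 -c "
from plant import readout,eyes
from h import *
st(readout.get_state())
for n,(x0,x1,y0,y1) in dict(scene=(226,286,120,175)).items():
    c=eyes.read_camera(n); cv2.imwrite(f'pics/{n}8.png',cv2.resize(c['color'][y0:y1,x0:x1,::-1],None,fx=10,fy=10,interpolation=0))
st(readout.get_state())
"
```

```text
t 13.6 pos [543.3  39.  192.9] q [-0.112  0.032  1.937 -0.006  1.167 -2.521] toolx [ 0.0054 -0.0061 -1.    ] jaw yaw 2.411 F [-3.4 -0.2  7.5] M [0.06 0.55 0.03] open -0.007
t 13.65 pos [543.3  39.  192.8] q [-0.112  0.032  1.937 -0.006  1.167 -2.521] toolx [ 0.0054 -0.0061 -1.    ] jaw yaw 2.411 F [-3.  -0.2  6.5] M [ 0.04  0.56 -0.05] open -0.001
```

View pics/scene8.png

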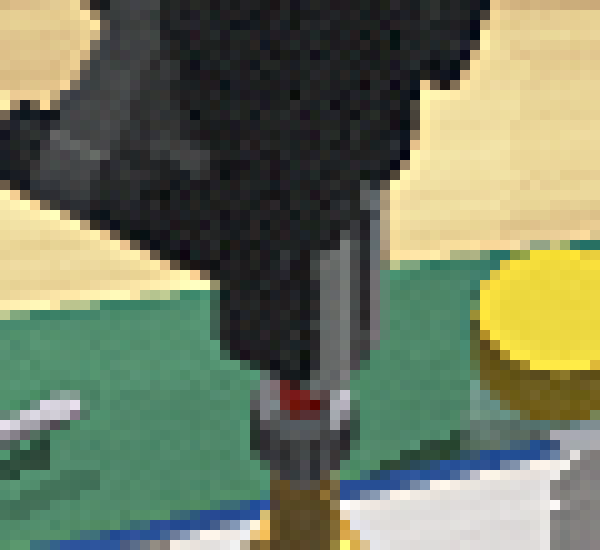

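Force rises without further travel at z≈192.9, about 4 mm down, so that is the seat. The image shows the cap still clear of the nut top. Raising the load gradually.

move_arm(commands=[[0,0,0,-0.1,0,-1.1,255],[0,0,0,-0.2,0,-1.3,255],[0,0,0,-0.2,0,-1.3,255],[0,0,0,-0.2,0,-1.3,255]])

```text
time: 14.05
eef_pos: [0.5434, 0.039, 0.1928]
tcp_rot: [0.663, -0.254, -0.658, -0.251]
contact_force: [-2.9, -0.1, 7.8]
opening: -0.0
```

```bash
python3 -c "
from plant import readout,eyes
from h import *
st(readout.get_state())"
```

```text
t 14.05 pos [543.4  39.  192.8] q [-0.112  0.032  1.937 -0.006  1.166 -2.521] toolx [ 0.006  -0.0063 -1.    ] jaw yaw 2.411 F [-2.9 -0.1  7.8] M [ 0.09  0.59 -0.01] open -0.0
```

move_arm(commands=[[0,0,0,-0.2,0,-1.5,255],[0,0,0,-0.2,0,-1.8,255],[0,0,0,-0.2,0,-1.8,255],[0,0,0,-0.2,0,-1.8,255]])

```text
time: 14.45
eef_pos: [0.5434, 0.0389, 0.1926]
tcp_rot: [0.663, -0.254, -0.658, -0.251]
contact_force: [-4.8, -0.6, 8.6]
opening: -0.001
```

```bash
python3 -c "
from plant import readout,eyes
from h import *
st(readout.get_state())"
```

```text
t 14.45 pos [543.4  38.9 192.6] q [-0.112  0.032  1.937 -0.006  1.165 -2.521] toolx [ 0.0065 -0.0065 -1.    ] jaw yaw 2.412 F [-4.8 -0.6  8.6] M [0.02 0.72 0.01] open -0.001
```

move_arm(commands=[[0,0,0,-0.4,0,-1.9,255],[0,0,0,-0.7,0,-2.1,255],[0,0,0,-0.7,0,-2.1,255],[0,0,0,-0.7,0,-2.1,255]])

```text
time: 14.85
eef_pos: [0.5434, 0.0389, 0.1925]
tcp_rot: [0.664, -0.254, -0.657, -0.251]
contact_force: [-4.4, -0.0, 9.4]
opening: -0.001
```

```bash
python3 -c "
from plant import readout,eyes
from h import *
st(readout.get_state())"
```

```text
t 14.85 pos [543.4  38.9 192.5] q [-0.112  0.031  1.938 -0.006  1.163 -2.521] toolx [ 0.0084 -0.0067 -0.9999] jaw yaw 2.412 F [-4.4 -0.   9.4] M [ 0.03  0.58 -0.02] open -0.001
```

move_arm(commands=[[0,0,0,-0.8,0,-2.3,255],[0,0,0,-0.9,0,-2.5,255],[0,0,0,-0.9,0,-2.5,255],[0,0,0,-0.9,0,-2.5,255],[0,0,0,-0.9,0,-2.5,255],[0,0,0,-0.9,0,-2.5,255]])

```text
time: 15.45
eef_pos: [0.5434, 0.0389, 0.1924]
tcp_rot: [0.665, -0.253, -0.656, -0.251]
contact_force: [-3.3, 1.2, 10.0]
opening: 0.002
```

```bash
python3 -c "
from plant import readout,eyes
from h import *
st(readout.get_state())"
```

```text
t 15.45 pos [543.4  38.9 192.4] q [-0.112  0.03   1.94  -0.006  1.16  -2.521] toolx [ 0.011  -0.0069 -0.9999] jaw yaw 2.412 F [-3.3  1.2 10. ] M [ 0.11  0.6  -0.03] open 0.002
```

move_arm(commands=[[0,0,0,-0.9,0,-2.7,255],[0,0,0,-0.9,0,-2.8,255],[0,0,0,-0.9,0,-2.8,255],[0,0,0,-0.9,0,-2.8,255],[0,0,0,-0.9,0,-2.8,255],[0,0,0,-0.9,0,-2.8,255],[0,0,0,-0.9,0,-2.8,255],[0,0,0,-0.9,0,-2.8,255],[0,0,0,-0.9,0,-2.8,255],[0,0,0,-0.9,0,-2.8,255],[0,0,0,-0.9,0,-2.8,255],[0,0,0,-0.9,0,-2.8,255]])

```text
time: 16.65
eef_pos: [0.5434, 0.0389, 0.1923]
tcp_rot: [0.666, -0.253, -0.655, -0.252]
contact_force: [-4.1, 0.6, 10.7]
opening: 0.001
```

```bash
python3 -c "
from plant import readout,eyes
from h import *
st(readout.get_state())
for n,(x0,x1,y0,y1) in dict(scene=(226,286,120,175)).items():
    c=eyes.read_camera(n); cv2.imwrite(f'pics/{n}9.png',cv2.resize(c['color'][y0:y1,x0:x1,::-1],None,fx=10,fy=10,interpolation=0))
st(readout.get_state())"
```

```text
t 16.65 pos [543.4  38.9 192.3] q [-0.112  0.028  1.942 -0.006  1.157 -2.522] toolx [ 0.0136 -0.0072 -0.9999] jaw yaw 2.412 F [-4.1  0.6 10.7] M [0.08 0.67 0.02] open 0.001
t 16.7 pos [543.4  38.9 192.4] q [-0.112  0.028  1.942 -0.006  1.157 -2.522] toolx [ 0.0137 -0.0071 -0.9999] jaw yaw 2.412 F [-3.6 -0.4 11.6] M [ 0.05  0.68 -0.02] open -0.003
```

View pics/scene9.png

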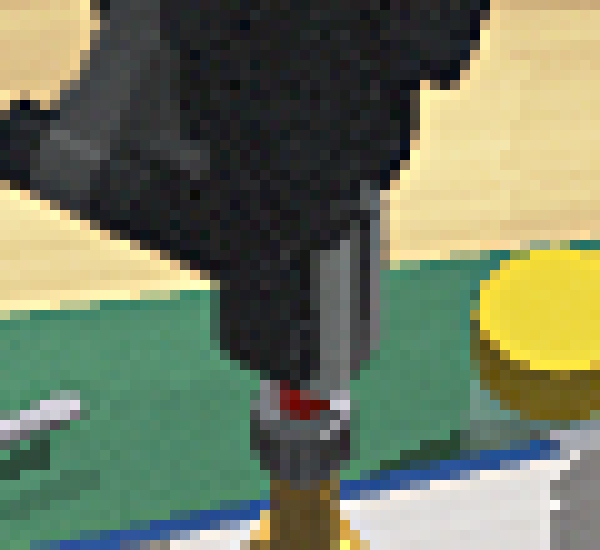

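Held about 11 N (Fz 10.7–11.6) for 1.2 s, with the tip at z≈192.3 and clear of the nut. Releasing straight up.

move_arm(commands=[[0,0,0,-0.3,0,1,255],[0,0,0,-0.3,0,4,255],[0,0,0,-0.3,0,8,255],[0,0,0,-0.3,0,20,255],[0,0,0,-0.3,0,45,255],[0,0,0,-20,0,80,255],[0,0,0,-50,-30,110,255],[0,0,0,-60,-80,120,255],[0,0,0,-60,-130,120,255],[0,0,0,-60,-180,120,255],[0,0,0,-60,-200,120,255],[0,0,0,-60,-200,120,255]])

```text
time: 17.9
eef_pos: [0.4942, -0.1415, 0.3116]
tcp_rot: [0.661, -0.272, -0.651, -0.256]
contact_force: [-0.9, 0.4, 0.4]
opening: -0.0
```

```bash
python3 - <<'E'
from plant import readout,eyes
from h import *
st(readout.get_state())
for n,(x0,x1,y0,y1) in dict(scene=(226,286,140,195),top=(215,275,180,220)).items():
    c=eyes.read_camera(n); np.savez(f'{n}10.npz',**c);cv2.imwrite(f'pics/{n}10.png',cv2.resize(c['color'][y0:y1,x0:x1,::-1],None,fx=12,fy=12,interpolation=0)); cv2.imwrite(f'pics/{n}10f.png',c['color'][:,:,::-1])
    a=np.load(f"{n}0.npz")["color"]
    for nm,lo,hi,roi in (("red",(0,150,90),(8,255,255),(0,512,130,300)),("yel",(20,150,120),(32,255,255),(0,512,130,300))):
        print(n,nm,blobs(a,lo,hi,roi,10),"->",blobs(c["color"],lo,hi,roi,10))
E
```

```text
t 17.9 pos [ 494.2 -141.5  311.6] q [-0.466 -0.134  1.877 -0.022  1.383 -2.839] toolx [ 0.0037 -0.026  -0.9997] jaw yaw 2.377 F [-0.9  0.4  0.4] M [ 0.07  0.02 -0.05] open -0.0
scene red [([254, 152, 5, 8, 30], [255.87, 155.27]), ([165, 169, 38, 23, 402], [183.37, 179.34])] -> [([254, 152, 5, 8, 30], [255.73, 155.47]), ([165, 169, 38, 23, 405], [183.68, 179.26])]
scene yel [([274, 145, 16, 15, 169], [281.76, 150.79]), ([259, 172, 4, 8, 17], [260.24, 175.71]), ([333, 179, 4, 6, 10], [334.5, 181.5])] -> [([273, 145, 18, 15, 173], [281.8, 150.81]), ([252, 172, 11, 8, 21], [258.57, 176.57]), ([333, 179, 4, 6, 14], [334.57, 181.36])]
top red [([236, 196, 5, 5, 20], [237.9, 197.95]), ([290, 262, 40, 23, 510], [309.7, 273.0])] -> [([236, 196, 5, 5, 21], [238.0, 198.0]), ([290, 262, 40, 23, 515], [309.69, 272.91])]
top yel [([190, 271, 19, 20, 298], [198.98, 280.28])] -> [([190, 271, 19, 20, 304], [199.07, 280.22])]
```

View pics/scene10.png

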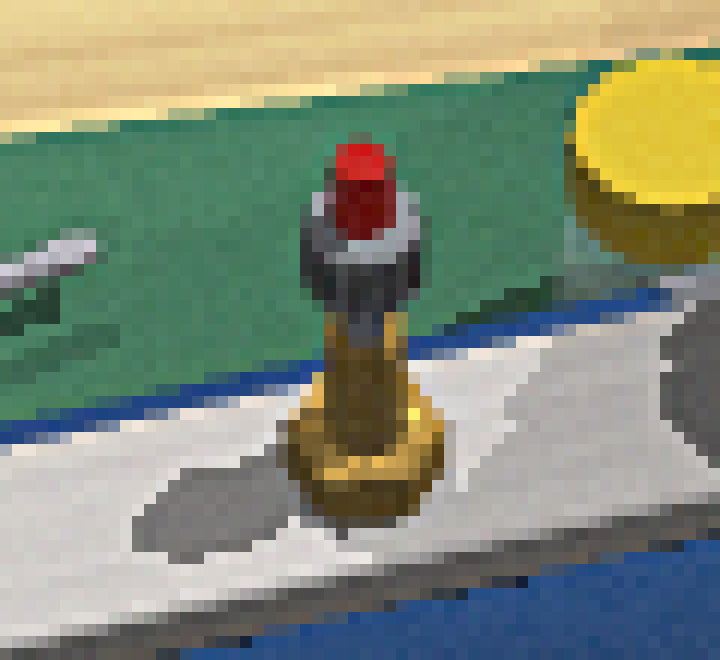

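View pics/scene10f.png

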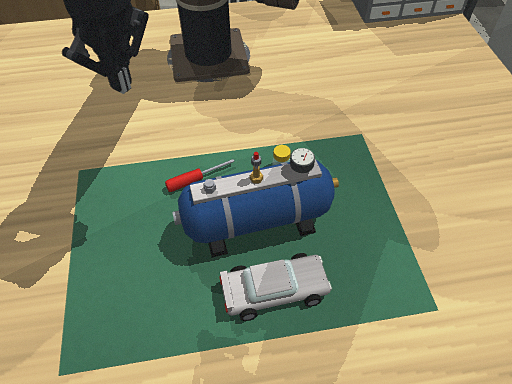

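View pics/top10.png

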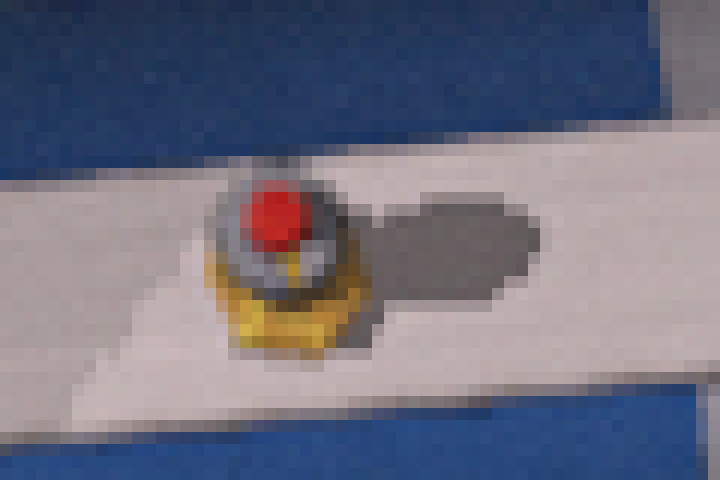

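Tip is back at its start position (same blob in both views), and jar and screwdriver blobs have not moved (<0.4 px). In the top view the stroke is now visible at crop (293,265). Joint 6 is near its limit, so I'll back off, and re-check the nut angle from the stroke.

move_arm(commands=[[0,0,-0.1,0,0,0,255],[0,0,-0.2,0,0,0,255],[0,0,-0.3,0,0,0,255],[0,0,-0.4,0,0,0,255],[0,0,-0.4,0,0,0,255]])

```text
time: 18.5
eef_pos: [0.494, -0.1374, 0.3114]
tcp_rot: [0.594, -0.395, -0.589, -0.379]
contact_force: [0.6, 0.3, -0.0]
opening: 0.005
```

```bash
python3 - <<'E'
from plant import readout,eyes
from h import *
st(readout.get_state())
c=eyes.read_camera("top"); s=eyes.read_camera("scene")
T0=dict(np.load("top0.npz"));S6=dict(np.load("scene6.npz"))
def proj(c,p):
    q=R.from_quat(c["attitude"]).inv().apply(np.array(p)-c["eye"]); q=c["K"]@q; return q[:2]/q[2]
a=np.array([.5427,.0392])
for z in(.175,.176,.186): print(z,"nut top ctr in crop",((proj(c,[*a,z])-[215,180]+.5)*12).round(0))
t=T0["color"];print(t.shape)
for n,im,(x0,x1,y0,y1) in(("t0",T0["color"],(228,250,190,212)),("t1",c["color"],(228,250,190,212)),("s0",np.load("scene0.npz")["color"],(246,268,146,172)),("s6",S6["color"],(246,268,146,172)),("s1",s["color"],(246,268,146,172))):
    cv2.imwrite(f"pics/z_{n}.png",cv2.resize(im[y0:y1,x0:x1,::-1],(340,400),interpolation=cv2.INTER_CUBIC))
cv2.imwrite("pics/z.png",np.hstack([cv2.resize(cv2.imread(f"pics/z_{n}.png"),(160,190)) for n in("t0","t1","s0","s6","s1")]))
E
```

```text
t 18.5 pos [ 494.  -137.4  311.4] q [-0.457 -0.13   1.874 -0.025  1.393 -2.436] toolx [-0.0067 -0.0239 -0.9997] jaw yaw 1.983 F [ 0.6  0.3 -0. ] M [ 0.04  0.03 -0.02] open 0.005
0.175 nut top ctr in crop [283. 237.]
0.176 nut top ctr in crop [283. 236.]
0.186 nut top ctr in crop [281. 225.]
(384, 512, 3)
```

View pics/z.png

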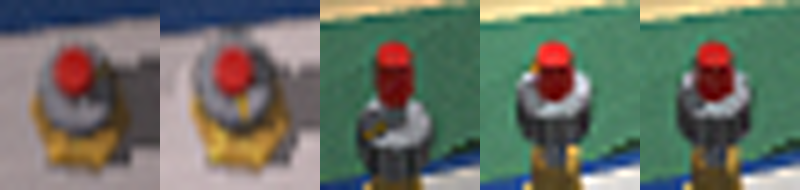

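Stroke angle from the top view: about −1.09 before and −2.85 after, a turn of ≈4.5 rad plus the unknown start of 0–0.6. That leaves some doubt about the 4.6 mark, so I'll check height with depth and the stroke more finely before handing in.

```bash
python3 - <<'E'
from plant import readout,eyes
from h import *
c=[eyes.read_camera("top") for _ in range(4)]; s=[eyes.read_camera("scene") for _ in range(4)]
np.savez("top11.npz",**c[0]);np.savez("scene11.npz",**s[0])
def cloud(c):
    e=np.array(c["eye"]);v,u=np.mgrid[0:384,0:512]
    d=R.from_quat(c["attitude"]).apply(np.stack([u,v,np.ones_like(u)],-1).reshape(-1,3)@np.linalg.inv(c["K"]).T)
    return (e+d*c["depth"].reshape(-1,1))
a=np.array([.5425,.0391])
for nm,L in(("top0",[np.load("top0.npz")]),("top now",c),("scene0",[np.load("scene0.npz")]),("scene now",s)):
    for k in L[:2]:
        P=cloud(k); r=np.linalg.norm(P[:,:2]-a,axis=1)
        tip=P[(r<3)&(P[:,2]>.192)][:,2]; ann=P[(r>4.8e-3)&(r<8e-3)&(P[:,2]>.168)&(P[:,2]<.192)]
        bar=P[(np.abs(P[:,0]-.5425)<.01)&(np.abs(P[:,1]-.0391)>.02)&(np.abs(P[:,1]-.0391)<.04)&(abs(P[:,2]-.133)<.01)][:,2]
        print(nm,"tip",np.median(tip[tip<.205]).round(4),"ann",len(ann),np.median(ann[:,2]).round(4),np.sort(ann[:,2])[-6:].round(4),"bar",np.median(bar).round(4),bar.std().round(4))
# yellow stroke in top
for nm,k in(("0",np.load("top0.npz")),("now",c[0])):
    im=k["color"].astype(int)[192:206,230:246]; y=(im[:,:,0]+im[:,:,1])//2-im[:,:,2]
    print(nm); print(y)
E
```

```text
top0 tip 0.1963 ann 42 0.1744 [0.1757 0.1759 0.1761 0.1761 0.1763 0.1765] bar 0.1327 0.0011
top now tip 0.1964 ann 58 0.1852 [0.1865 0.1868 0.1868 0.1869 0.1869 0.1873] bar 0.1326 0.0011
top now tip 0.1965 ann 57 0.1847 [0.1861 0.1863 0.1863 0.1865 0.1865 0.187 ] bar 0.1326 0.0011
scene0 tip 0.1986 ann 43 0.1743 [0.1758 0.1758 0.1762 0.1763 0.1764 0.1781] bar 0.1329 0.001
scene now tip 0.1988 ann 52 0.184 [0.1863 0.1864 0.1866 0.1867 0.1868 0.1886] bar 0.1329 0.001
scene now tip 0.1989 ann 63 0.1835 [0.1863 0.1864 0.1866 0.1867 0.1867 0.1875] bar 0.1329 0.001
0
[[-49 -51 -48 -51 -51 -55 -46 -46 -40 -36 -37 -36 -27 -20  -7  -6]
 [-37 -35 -23 -21 -11  -8  -4  -3   1   0   0  -1   2   4   6   8]
 [  1  -1   2   1   6   6   3   4   2   2   5   8   6   5   5   6]
 [  5   6   6   6   4   1  13  25  28  13  -2   3   5   6   5   4]
 [  5   2   6   5   1   3  42  69  73  54  15  -4   1   4   6   3]
 [  3   6   6   3  -5  24  65  74  68  77  35   5  18   5   4   3]
 [  4   5   6   2  -7  34  67  74  67  72  42  28  18  11   1   2]
 [  5   5   4   0  -6  19  55  75  71  63  34   8  -2   7  11  
[... 649 characters left out ...]
  12  -3   1   6   6   6   6]
 [  4   4   6   2  -4   1  45  73  74  56  20  -2  -1   6   6   6]
 [  3   6   6  -2  -8  26  70  77  79  76  38   1  -5   2   4   4]
 [  5   6   5  -4  -8  33  72  74  75  76  42   0  -6   0   3   2]
 [  3   7   4  -5  -7  16  60  79  77  62  33  -4  -6  14  14   4]
 [  7   4  15  -1  -8  -6  27  53  52  46   0  -7  -5   8  22   3]
 [  5   5  44  35  -3  -9  -2   2  45  82   2  -9  -5  16  36  10]
 [  4   1  70  64   8  -7  -9  -5  15 102   9  -9   5  34  48  24]
 [  5   1  55  78  42   5  -7  -9 -11  63  15  -4  22  47  57  39]
 [  5   6  16  74  86  78  23  -3  -7  11  19  20  36  49  82  47]
 [  6   5   1  50  91 109 101  59  35  30  40  73  76  81  73  23]]
```

```bash
python3 - <<'E'
from h import *
def yl(k): 
    im=k["color"].astype(int); return (im[:,:,0]+im[:,:,1])//2-im[:,:,2]
for f in("scene6","scene10","scene11"):
    k=np.load(f+".npz"); print(f); print(yl(k)[152:162,249:263])
for f in("top10","top11"):
    k=np.load(f+".npz"); print(f); print(yl(k)[199:205,234:243])
T=dict(np.load("top11.npz"));a=np.array([.5427,.0392])
for f,pts,z in(("0",[(241.2,197.7),(242,197.6)],.1755),("now",[(238.7,201),(239,202),(239.2,203)],.1860)):
    for p in pts:
        d=plane(T,*p,z)[:2]-a; print(f,p,(d*1000).round(1),np.arctan2(d[1],d[0]).round(3))
S=dict(np.load("scene6.npz"))
def proj(c,p):
    q=R.from_quat(c["attitude"]).inv().apply(np.array(p)-c["eye"]); q=c["K"]@q; return q[:2]/q[2]
for an in(-2.5,-2.65,-2.75,-2.85,-3.0):
    print(an,[proj(S,[a[0]+r*np.cos(an),a[1]+r*np.sin(an),.186]).round(1).tolist() for r in(.004,.006,.0075)])
print([proj(S,[*a,.197]).round(1),proj(S,[a[0],a[1]-.004,.193]).round(1)])
E
```

```text
scene6
[[ -1   1   1  -2 -11  82 106 105  93   7  -7   2   5   1]
 [  2   1  -1  -2  13 106  99  98 111  52   1   2   1   5]
 [  1   3   1  -9  58  94  96 102 102  38  -3  -1   2   4]
 [  4  -1   0  16 117  54  33  42  36  39  -3   0   1   1]
 [  2   2   1 -16   0  29  43  44  48  40 -13  -6  -1   3]
 [  0   0  -3  -9   9  36  48  42  48  40 -13 -13   3   4]
 [  2   1  -4  -9   2  39  50  51  50  26 -12  -9   0   2]
 [  0   3  -2  -7 -10  14  28  45  18  -9 -12  -4   1   0]
 [  1   0  -5  -4  -6  -7 -14 -13  -9  -8  -7  -7   5   1]
 [ -2   1   1  -4  -5  -7  -8  -7  -5  -4  -2   1   3   1]]
scene10
[[  2   3   2   0  -6  61  91  91  72   4  -4   3   4   2]
 [  1   0   2  -5  11  86  84  82  91  46   2   1   2   1]
 [  2   2   1   0   6  74  87  87  82  29  -2   0   4   0]
 [  2   0   0   1   9  34  38  35  41  36  -5   2   1   2]
 [  1   3   3  -9   5  33  43  44  42  40 -11  -2  -2   1]
 [  3   0  -3  -9   4  46  38  46  53  38 -12  -8   2   3]
 [  1   3  -5  -7   3  37  43  43  42  40  -9  -8   2   2]
 [  1   6  -2  -3  -8  15  36  39  18 -10  -8  -9   1   1]
 [  3   0  -2  -7  -5 
[... 973 characters left out ...]
 -4  -6]
 [ -8  -6  27  53  52  46   0  -7  -5]
 [ -3  -9  -2   2  45  82   2  -9  -5]
 [  8  -7  -9  -5  15 102   9  -9   5]
 [ 42   5  -7  -9 -11  63  15  -4  22]
 [ 86  78  23  -3  -7  11  19  20  36]]
0 (241.2, 197.7) [ 2.4 -4.8] -1.112
0 (242, 197.6) [ 2.5 -6. ] -1.175
now (238.7, 201) [-4.2 -1.2] -2.864
now (239, 202) [-5.7 -1.7] -2.861
now (239.2, 203) [-7.3 -2. ] -2.878
-2.5 [[253.6, 156.4], [252.7, 155.8], [252.1, 155.3]]
-2.65 [[253.9, 156.3], [253.2, 155.5], [252.6, 155.0]]
-2.75 [[254.1, 156.1], [253.5, 155.4], [253.0, 154.8]]
-2.85 [[254.3, 156.1], [253.8, 155.2], [253.4, 154.6]]
-3.0 [[254.7, 156.0], [254.3, 155.1], [254.0, 154.4]]
[array([255.4, 153.1]), array([252.9, 155.1])]
```

The picture before pressing had the stroke just visible left of the tip. It is now hidden behind it, so the nut may have crept back by ~0.2 rad. Angles: 4.76 + start before pressing, 4.56 + start now, each ±0.15. That should be enough, but there is plenty of time. I'll re-grip the nut and turn it on to feel whether it really is at the stop.

move_arm(commands=[[0,0,-0.14,0,20,0,200],[0,0,-0.28,5,60,0,120],[0,0,-0.42,20,105,0,120],[0,0,-0.56,35,145,-10,120],[0,0,-0.7,45,170,-20,120],[0,0,-0.84,48.6,176.4,-30,120],[0,0,-0.98,48.6,176.4,-30,120],[0,0,-1.08,48.6,176.4,-30,120],[0,0,-1.08,48.6,176.4,-30,120],[0,0,-1.08,48.6,176.4,-30,120]])

```text
time: 20.0
eef_pos: [0.5426, 0.0369, 0.2815]
tcp_rot: [-0.306, 0.645, 0.31, 0.628]
contact_force: [0.7, -1.3, 0.1]
opening: 0.533
```

```bash
python3 -c "
from plant import readout,eyes
from h import *
st(readout.get_state())"
```

```text
t 20.0 pos [542.6  36.9 281.5] q [-0.115 -0.026  1.83  -0.009  1.361 -1.015] toolx [-0.0247 -0.0058 -0.9997] jaw yaw 0.902 F [ 0.7 -1.3  0.1] M [-0.05 -0.04 -0.01] open 0.533
```

move_arm(commands=[[0.006,-0.025,0,0,2.1,-10,120],[0.006,-0.025,0,0,2.1,-30,120],[0.006,-0.025,0,0,2.1,-50,120],[0.006,-0.025,0,0,2.1,-50,120],[0.006,-0.025,0,0,2.1,-50,120]])

```text
time: 20.5
eef_pos: [0.5426, 0.0389, 0.2317]
tcp_rot: [-0.308, 0.636, 0.309, 0.636]
contact_force: [-0.2, 0.8, 0.6]
opening: 0.529
```

```bash
python3 -c "
from plant import readout,eyes
from h import *
c=eyes.read_camera('scene');st(readout.get_state());cv2.imwrite('pics/scene12.png',cv2.resize(c['color'][100:200,206:306,::-1],None,fx=6,fy=6,interpolation=0))"
```

```text
t 20.55 pos [543.1  38.8 232.6] q [-0.115 -0.004  1.898  0.     1.246 -1.018] toolx [ 0.0018  0.     -1.    ] jaw yaw 0.903 F [0.4 0.  0.5] M [ 0.03 -0.02  0.01] open 0.529
```

View pics/scene12.png

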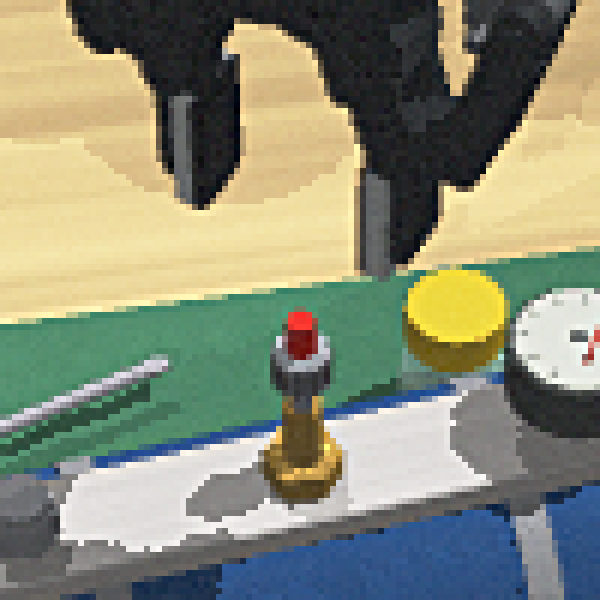

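The fingers straddle the axis either side of the red tip (300,335). Lower and grip.

move_arm(commands=[[0,0,0,-0.3,0,-25,120],[0,0,0,-0.3,0,-50,120],[0,0,0,-0.3,0,-65,120],[0,0,0,-0.3,0,-69,120],[0,0,0,-0.3,0,-69,120],[0,0,0,-0.3,0,-69,170],[0,0,0,-0.3,0,-69,200],[0,0,0,-0.3,0,-69,240],[0,0,0,-0.3,0,-69,240],[0,0,0,-0.3,0,-69,240]], newtons=60)

```text
time: 21.55
eef_pos: [0.5434, 0.0385, 0.1645]
tcp_rot: [-0.309, 0.635, 0.308, 0.637]
contact_force: [-1.0, -1.5, 1.8]
opening: 0.155
```

```bash
python3 -c "
from plant import readout,eyes
from h import *
st(readout.get_state())"
```

```text
t 21.55 pos [543.4  38.5 164.5] q [-0.115  0.064  1.959 -0.     1.115 -1.018] toolx [ 3.8e-03 -7.0e-04 -1.0e+00] jaw yaw 0.903 F [-1.  -1.5  1.8] M [-0.14 -0.07  0.  ] open 0.155
```

move_arm(commands=[[0,0,0.06,0,0,0.13,240],[0,0,0.12,0,0,0.27,240],[0,0,0.18,0,0,0.4,240],[0,0,0.18,0,0,0.4,240]])

```text
time: 21.95
eef_pos: [0.5436, 0.0386, 0.1652]
tcp_rot: [-0.365, 0.605, 0.364, 0.607]
contact_force: [0.1, -0.5, 1.8]
opening: 0.154
```

```bash
python3 -c "
from plant import readout,eyes
from h import *
st(readout.get_state())"
```

```text
t 21.95 pos [543.6  38.6 165.2] q [-1.160e-01  6.300e-02  1.958e+00  1.000e-03  1.116e+00 -1.199e+00] toolx [ 4.2e-03  2.0e-04 -1.0e+00] jaw yaw 1.083 F [ 0.1 -0.5  1.8] M [-0.07  0.06  0.06] open 0.154
```

move_arm(commands=[[0,0,0.06,0,0,0.13,240],[0,0,0.12,0,0,0.25,240],[0,0,0.18,0,0,0.3,240],[0,0,0.18,0,0,0.3,240]])

```text
time: 22.35
eef_pos: [0.5436, 0.0388, 0.1656]
tcp_rot: [-0.417, 0.57, 0.416, 0.573]
contact_force: [-0.0, -0.5, 2.5]
opening: 0.15
```

```bash
python3 -c "
from plant import readout,eyes
from h import *
st(readout.get_state())"
```

```text
t 22.35 pos [543.6  38.8 165.6] q [-0.116  0.063  1.958  0.002  1.117 -1.378] toolx [ 0.0043  0.0013 -1.    ] jaw yaw 1.261 F [-0.  -0.5  2.5] M [-0.04  0.15  0.01] open 0.15
```

move_arm(commands=[[0,0,0.06,0,0,0.1,240],[0,0,0.12,0,0,0.1,240],[0,0,0.18,0,0,0.1,240],[0,0,0.18,0,0,0.1,240]])

```text
time: 22.75
eef_pos: [0.5446, 0.0387, 0.1651]
tcp_rot: [-0.467, 0.529, 0.465, 0.534]
contact_force: [5.0, -0.3, -4.4]
opening: 0.154
```

```bash
python3 -c "
from plant import readout,eyes
from h import *
st(readout.get_state())"
```

```text
t 22.75 pos [544.6  38.7 165.1] q [-0.116  0.064  1.957  0.003  1.113 -1.557] toolx [ 0.0071  0.0021 -1.    ] jaw yaw 1.439 F [ 5.  -0.3 -4.4] M [-0.01 -0.85  0.09] open 0.154
```

Now there is a clear reaction after ~0.4 rad: the arm is pushed sideways, Fx 5 N and Fz −4.4 N. That is the stop. Releasing and rising.

move_arm(commands=[[0,0,0,0,0,0,200],[0,0,0,0,0,0,150],[0,0,0,0,0,0,120],[0,0,0,0,0,0,120],[0,0,0,-1,0,20,120],[0,0,0,-1.5,0,45,120],[0,0,0,-1.5,0,75,120],[0,0,0,-1.5,0,85,120],[0,0,0,-1.5,0,85,120]])

```text
time: 23.65
eef_pos: [0.544, 0.0387, 0.2522]
tcp_rot: [-0.468, 0.528, 0.464, 0.535]
contact_force: [0.5, -0.0, 0.0]
opening: 0.524
```

```bash
python3 - <<'E'
from plant import readout,eyes
from h import *
c=eyes.read_camera('scene');st(readout.get_state());np.savez("scene13.npz",**c)
cv2.imwrite('pics/scene13.png',cv2.resize(c['color'][140:195,226:286,::-1],None,fx=12,fy=12,interpolation=0))
im=c["color"].astype(int); print(((im[:,:,0]+im[:,:,1])//2-im[:,:,2])[152:160,249:263])
E
```

```text
t 23.7 pos [543.1  38.8 250.2] q [-0.117 -0.022  1.883  0.003  1.273 -1.557] toolx [ 0.0078  0.002  -1.    ] jaw yaw 1.439 F [-0.1  1.  -0.6] M [-0.03  0.02  0.  ] open 0.528
[[  4   6   4   1  -9  83 107 108  97   8  -5   1   2   2]
 [  1   4   0  -2  17 106 102  57 111  56   1   1   2   3]
 [  3   1   2  -2   9  58  61  56 101  38  -2   1   1   3]
 [  4   2   0   1  16  39  44  47  50  40  -4   3   2   1]
 [  0   5   4 -12   9  36  43  42  59  39 -14  -4   4   3]
 [ -1   2  -4 -12  10  35  48  35  47  45 -13  -6   0   1]
 [  1   3  -2  -5   0  34  55  46  50  44 -12 -10  -3   3]
 [  2   3  -2  -7 -10  26  45  42  48   6 -15  -7   2   3]]
```

View pics/scene13.png

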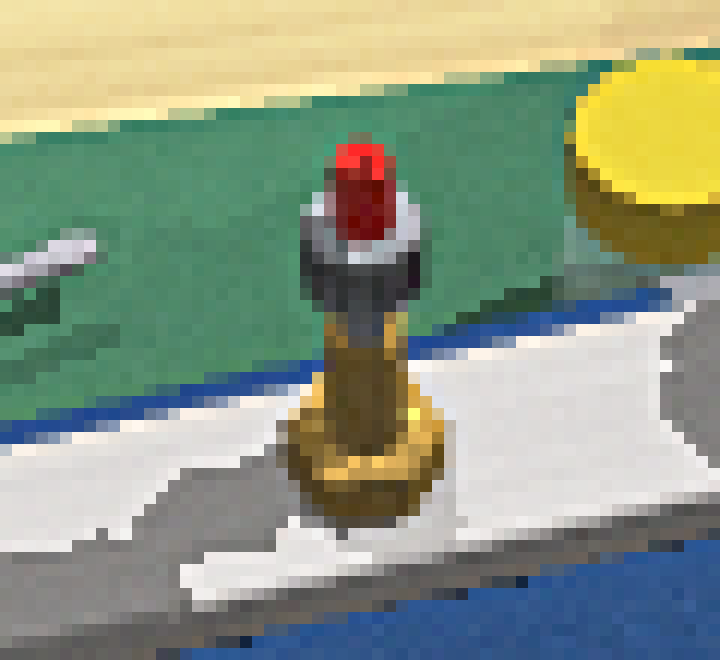

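The stroke is not visible left of the tip, so the nut apparently did not turn further: the fingers slipped around it at the stop. I'm moving aside to read the stroke from above.

move_arm(commands=[[0,0,0,0,-20,20,120],[0,0,0,-15,-60,40,120],[0,0,0,-35,-105,60,120],[0,0,0,-50,-150,60,120],[0,0,0,-50,-180,60,120],[0,0,0,-50,-180,60,120]])

```text
time: 24.3
eef_pos: [0.4918, -0.1442, 0.3078]
tcp_rot: [-0.465, 0.531, 0.464, 0.535]
contact_force: [-0.8, 0.2, 0.9]
opening: 0.53
```

```bash
python3 - <<'E'
from plant import readout,eyes
from h import *
T=eyes.read_camera('top');st(readout.get_state());np.savez("top14.npz",**T)
cv2.imwrite('pics/top14.png',cv2.resize(T['color'][180:220,215:275,::-1],None,fx=12,fy=12,interpolation=0))
im=T["color"].astype(int); print(((im[:,:,0]+im[:,:,1])//2-im[:,:,2])[192:206,230:246])
E
```

```text
t 24.35 pos [ 492.1 -142.4  307.8] q [-0.483 -0.132  1.882  0.006  1.39  -1.919] toolx [ 0.0042  0.0041 -1.    ] jaw yaw 1.436 F [-0.6 -0.1 -0.1] M [ 0.02 -0.    0.04] open 0.53
[[-53 -52 -54 -56 -54 -56 -49 -47 -40 -39 -36 -37 -27 -23  -8  -6]
 [-38 -35 -26 -22 -10  -6  -4  -4  -3  -2   3   1   4   3   6   8]
 [  0   0   2   3   6   4  -1  -1  -4  -3   4   5   7   7   9   6]
 [  6   5   6   6   1  -3  11  27  30  11  -3  -4   3   6   5   5]
 [  6   5   5   3  -6   2  46  73  76  54  18  -1  -2   4   6   6]
 [  5   6   6  -2  -7  27  69  72  74  76  39   0  -6   5   6   5]
 [  5   8   5  -3  -9  32  71  76  73  74  38   2  -5   9   3   0]
 [  5   5   3  -4  -9  16  59  79  78  61  32  -3  -5  11  14   1]
 [  4   3  15  -2  -8  -7  25  51  51  32  -3  -4  -5   2  25   4]
 [  4   2  39  35  -4  -8  -2   3  81   8  -8  -4  -8  12  36  13]
 [  4   1  63  70   3  -8  -8  -9  92  27  -6  -9  -3  32  47  23]
 [  3   0  48  79  46  -3  -9 -12  64  43  -1  -1  16  46  56  41]
 [  5   5  13  60  89  60  20  -8  28  21  10  23  37  44  80  49]
 [  7   5   1  43  85 100  99  59  34  30  45  73  81  79  72  23]]
```

View pics/top14.png

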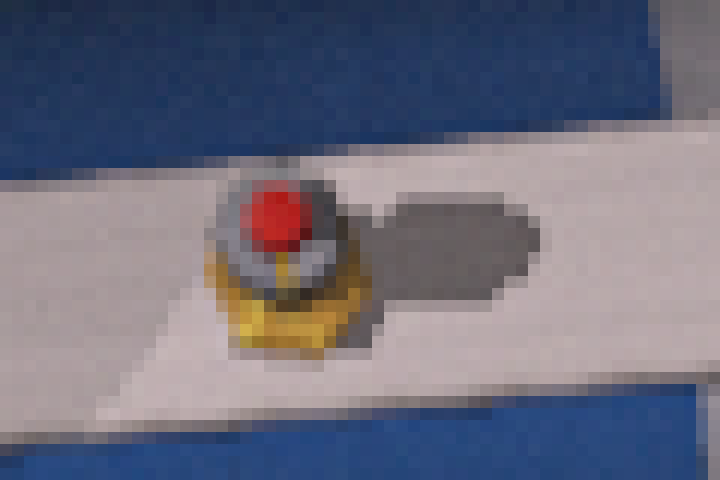

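The stroke is now ~0.2 rad further clockwise (cols 238.1–238.4, angle ≈ −3.07). The nut seems to spring back slightly after each overdrive against a soft stop. I'll measure its absolute height from averaged depth, referenced to the bar and tip heights.

```bash
python3 - <<'E'
from plant import readout,eyes
from h import *
N=[eyes.read_camera("top") for _ in range(10)]
M=[eyes.read_camera("scene") for _ in range(10)]
print(readout.get_state()["time"])
def pts(c,z):  # pixel ray hits at plane z
    e=np.array(c["eye"]);v,u=np.mgrid[0:384,0:512]
    d=R.from_quat(c["attitude"]).apply(np.stack([u,v,np.ones_like(u)],-1).reshape(-1,3)@np.linalg.inv(c["K"]).T)
    return e+d*((z-e[2])/d[:,2])[:,None], e+d*c["depth"].reshape(-1,1)
def rel(c,a,zn):
    h,p=pts(c,.197); t=p[np.linalg.norm(h[:,:2]-a,axis=1)<.0025][:,2]
    tipctr=h
    h,p=pts(c,zn); r=h[:,:2]-a; rr=np.linalg.norm(r,axis=1)
    cam=np.array(c["eye"])[:2]-a; cam/=np.linalg.norm(cam)
    m=(rr>.0046)&(rr<.0070)&(r@cam>-.002)
    # drop pixels occluded by tip: ray at heights zn..197 within 4.8mm
    for z in np.linspace(zn+.001,.197,10):
        hh,_=pts(c,z); m&=np.linalg.norm(hh[:,:2]-a,axis=1)>.0050
    n=p[m][:,2]
    h,p=pts(c,.133); r=h[:,:2]-a; b=p[(abs(r[:,0]+.095*r[:,1])<.012)&(abs(r[:,1])>.022)&(abs(r[:,1])<.045)][:,2]
    return np.median(t),np.median(n),np.median(b),len(t),len(n)
for nm,L,a,zn in(("top0",[dict(np.load("top0.npz"))],(.5420,.0390),.176),("top11",[dict(np.load("top11.npz"))],(.5420,.0390),.186),("topnow",N,(.5420,.0390),.186),
              ("scene0",[dict(np.load("scene0.npz"))],(.5428,.0400),.176),("scene6",[dict(np.load("scene6.npz"))],(.5428,.0400),.186),("scene11",[dict(np.load("scene11.npz"))],(.5428,.0400),.186),("scenenow",M,(.5428,.0400),.186)):
    q=np.array([rel(c,np.array(a),zn) for c in L]); m=q.mean(0); s=q.std(0)
    zz=.133+(m[1]-m[2])/(m[0]-m[2])*.064
    print(nm,m.round(4),s[:3].round(5),"nut top",round(zz,4),"theta scaled",round((zz-.175)/.00223,2),"theta via bar",round((m[1]-m[2]+.133-.175)/.00223,2))
E
```

```text
25.35
top0 [ 0.1965  0.1743  0.1327  9.     19.    ] [0. 0. 0.] nut top 0.1748 theta scaled -0.1 theta via bar -0.16
top11 [ 0.1969  0.1858  0.1326  9.     20.    ] [0. 0. 0.] nut top 0.186 theta scaled 4.92 theta via bar 5.01
topnow [ 0.1967  0.1845  0.1327  9.     20.    ] [3.3e-04 2.6e-04 5.0e-05] nut top 0.1848 theta scaled 4.41 theta via bar 4.42
scene0 [ 0.197   0.1754  0.1328  6.     19.    ] [0. 0. 0.] nut top 0.1755 theta scaled 0.21 theta via bar 0.27
scene6 [ 0.197   0.1857  0.1329  6.     16.    ] [0. 0. 0.] nut top 0.1857 theta scaled 4.81 theta via bar 4.83
scene11 [ 0.1972  0.1852  0.1329  6.     16.    ] [0. 0. 0.] nut top 0.185 theta scaled 4.49 theta via bar 4.59
scenenow [ 0.197   0.185   0.1329  6.     16.    ] [3.7e-04 2.8e-04 9.0e-05] nut top 0.185 theta scaled 4.47 theta via bar 4.5
```

Averaged depth puts the nut at about 4.45 rad now (top 4.42, scene 4.48; start was ~0.1). That is too near the 4.4 limit, and overdriving into the stop seems to make it spring back. I'll re-grip gently, turn ~0.4 rad without hitting the stop, relax, release and re-measure.

move_arm(commands=[[0,0,0,15,45,0,120],[0,0,0,28,90,0,120],[0,0,-0.1,40,135,-15,120],[0,0,-0.14,50.5,170,-35,120],[0,0,-0.14,50.5,181.3,-55,120],[0,0,-0.14,50.5,181.3,-75,120],[0,0,-0.14,50.5,181.3,-75,120],[0,0,-0.14,50.5,181.3,-75,120]])

```text
time: 26.15
eef_pos: [0.5436, 0.0399, 0.2353]
tcp_rot: [-0.429, 0.561, 0.426, 0.565]
contact_force: [0.0, -0.1, 0.0]
opening: 0.531
```

```bash
python3 -c "
from plant import readout,eyes
from h import *
c=eyes.read_camera('scene');st(readout.get_state())"
```

```text
t 26.2 pos [544.1  39.6 236.3] q [-0.114 -0.009  1.896  0.002  1.245 -1.413] toolx [ 9.5e-03  7.0e-04 -1.0e+00] jaw yaw 1.299 F [-0.7 -0.2  0.1] M [-0.04  0.02  0.  ] open 0.525
```

move_arm(commands=[[0,0.009,0,-1.3,-0.6,-25,120],[0,0.009,0,-1.3,-0.6,-50,120],[0,0.009,0,-1.3,-0.6,-68,120],[0,0.009,0,-1.3,-0.6,-73,150],[0,0.009,0,-1.3,-0.6,-73,170],[0,0.009,0,-1.3,-0.6,-73,180],[0,0.009,0,-1.3,-0.6,-73,180]], newtons=30)

```text
time: 26.9
eef_pos: [0.544, 0.0388, 0.1652]
tcp_rot: [-0.428, 0.562, 0.427, 0.564]
contact_force: [0.3, -0.2, -0.1]
opening: 0.295
```

```bash
python3 -c "
from plant import readout,eyes
from h import *
st(readout.get_state())"
```

```text
t 26.9 pos [544.   38.8 165.2] q [-1.150e-01  6.400e-02  1.957e+00  1.000e-03  1.117e+00 -1.414e+00] toolx [ 3.8e-03  3.0e-04 -1.0e+00] jaw yaw 1.298 F [ 0.3 -0.2 -0.1] M [-0.01 -0.01 -0.06] open 0.295
```

move_arm(commands=[[0,0,0,0,0,0,200],[0,0,0,0,0,0,220],[0,0,0,0,0,0,220],[0,0,0,0,0,0,220]], newtons=30)

```text
time: 27.3
eef_pos: [0.5446, 0.0386, 0.166]
tcp_rot: [-0.429, 0.562, 0.426, 0.565]
contact_force: [0.6, -0.6, 1.7]
opening: 0.17
```

```bash
python3 -c "
from plant import readout,eyes
from h import *
st(readout.get_state())
c=eyes.read_camera('scene');np.savez('scene15.npz',**c)
cv2.imwrite('pics/scene15.png',cv2.resize(c['color'][140:195,226:286,::-1],None,fx=12,fy=12,interpolation=0))
"
```

```text
t 27.3 pos [544.6  38.6 166. ] q [-0.115  0.064  1.956  0.     1.116 -1.414] toolx [ 5.6e-03 -3.0e-04 -1.0e+00] jaw yaw 1.298 F [ 0.6 -0.6  1.7] M [-0.19 -0.09  0.02] open 0.17
```

View pics/scene15.png

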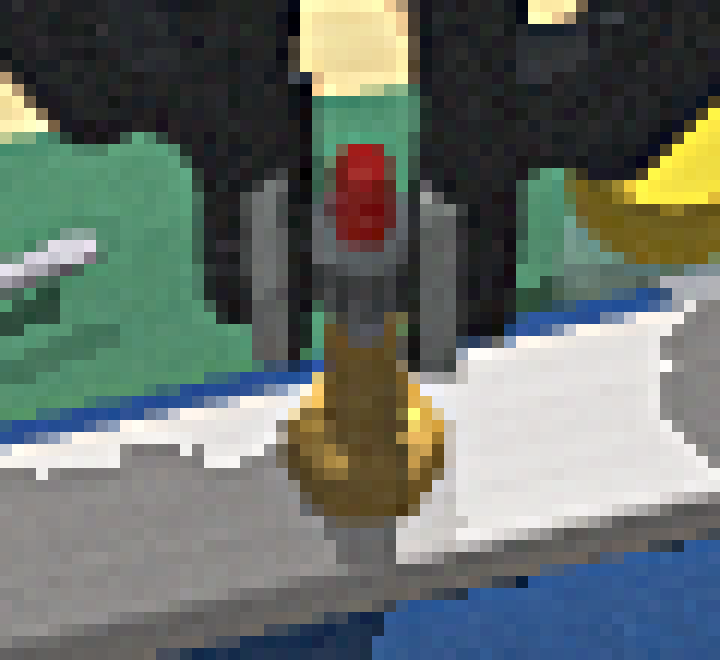

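The view between the fingers is clear: nut rows ~245–318, tip at (365,195). Turning 0.4 rad with the matching rise.

move_arm(commands=[[0,0,0.08,0,0,0.18,220],[0,0,0.16,0,0,0.36,220],[0,0,0.24,0,0,0.54,220],[0,0,0.32,0,0,0.71,220],[0,0,0.4,0,0,0.9,220],[0,0,0.4,0,0,0.9,220]])

```text
time: 27.95
eef_pos: [0.5447, 0.0391, 0.1669]
tcp_rot: [0.531, -0.465, -0.53, -0.469]
contact_force: [0.3, 1.7, 1.7]
opening: 0.169
```

```bash
cat >> h.py <<'E'
def pts(c,z):
    e=np.array(c["eye"]);v,u=np.mgrid[0:384,0:512]
    d=R.from_quat(c["attitude"]).apply(np.stack([u,v,np.ones_like(u)],-1).reshape(-1,3)@np.linalg.inv(c["K"]).T)
    return e+d*((z-e[2])/d[:,2])[:,None], e+d*c["depth"].reshape(-1,1)
def theta(c,a,zn=.186):
    a=np.array(a); h,p=pts(c,zn); r=h[:,:2]-a; rr=np.linalg.norm(r,axis=1)
    cam=np.array(c["eye"])[:2]-a; cam/=np.linalg.norm(cam)
    m=(rr>.0046)&(rr<.0070)&(r@cam>-.002)
    for z in np.linspace(zn+.001,.197,10):
        hh,_=pts(c,z); m&=np.linalg.norm(hh[:,:2]-a,axis=1)>.0050
    m&=np.abs(r[:,1])<.006
    n=p[m][:,2]; return ((np.median(n)-.1329)+.133-.175)/.00223,m.sum()
E
python3 - <<'E'
from plant import readout,eyes
from h import *
st(readout.get_state())
C=[eyes.read_camera('scene') for _ in range(6)]
q=np.array([theta(c,(.5428,.04)) for c in C]);print(q.mean(0),q.std(0), theta(dict(np.load('scene15.npz')),(.5428,.04)))
np.savez('scene16.npz',**C[0])
cv2.imwrite('pics/scene16.png',cv2.resize(C[0]['color'][140:195,226:286,::-1],None,fx=12,fy=12,interpolation=0))
E
```

```text
t 27.95 pos [544.7  39.1 166.9] q [-0.116  0.063  1.955  0.004  1.118 -1.816] toolx [ 0.0055  0.0032 -1.    ] jaw yaw 1.698 F [0.3 1.7 1.7] M [ 0.28 -0.03 -0.02] open 0.169
[ 4.63371291 12.        ] [0.16780703 0.        ] (np.float64(4.186094642536713), np.int64(12))
```

View pics/scene16.png

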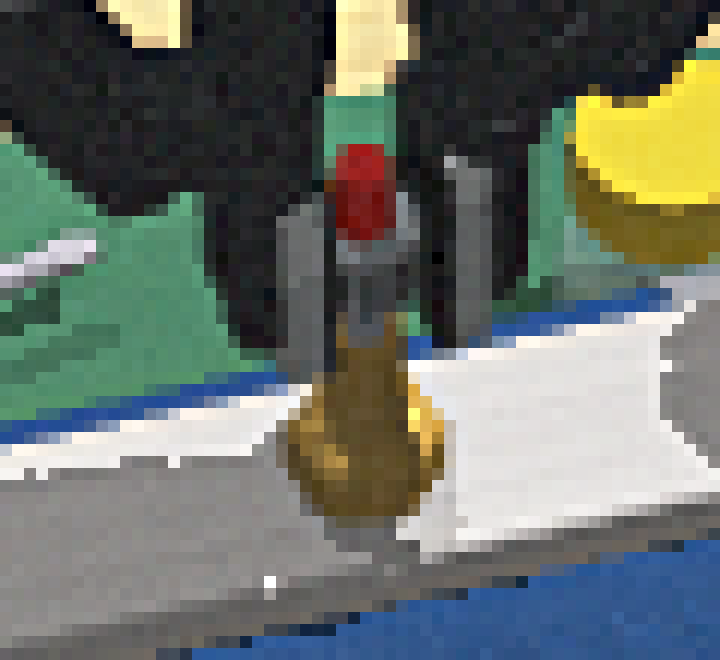

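The nut follows (4.19 → 4.63 by depth), so closing the fingers itself pushes it down a little. Another 0.25 rad, then check.

move_arm(commands=[[0,0,0.08,0,0,0.18,220],[0,0,0.16,0,0,0.36,220],[0,0,0.25,0,0,0.55,220],[0,0,0.25,0,0,0.55,220]])

```text
time: 28.65
eef_pos: [0.5443, 0.0393, 0.1672]
tcp_rot: [0.585, -0.395, -0.585, -0.4]
contact_force: [-0.3, 3.4, 1.4]
opening: 0.173
```

```bash
python3 - <<'E'
from plant import readout,eyes
from h import *
st(readout.get_state())
C=[eyes.read_camera('scene') for _ in range(8)]
q=np.array([theta(c,(.5428,.04)) for c in C]);print(q.mean(0),q.std(0))
np.savez('scene17.npz',**C[0])
cv2.imwrite('pics/scene17.png',cv2.resize(C[0]['color'][140:195,226:286,::-1],None,fx=12,fy=12,interpolation=0))
E
```

```text
t 28.65 pos [544.3  39.3 167.2] q [-0.116  0.063  1.955  0.006  1.121 -2.066] toolx [ 0.0036  0.0049 -1.    ] jaw yaw 1.947 F [-0.3  3.4  1.4] M [0.41 0.08 0.08] open 0.173
[ 5.13346443 12.        ] [0.1259779 0.       ]
```

View pics/scene17.png

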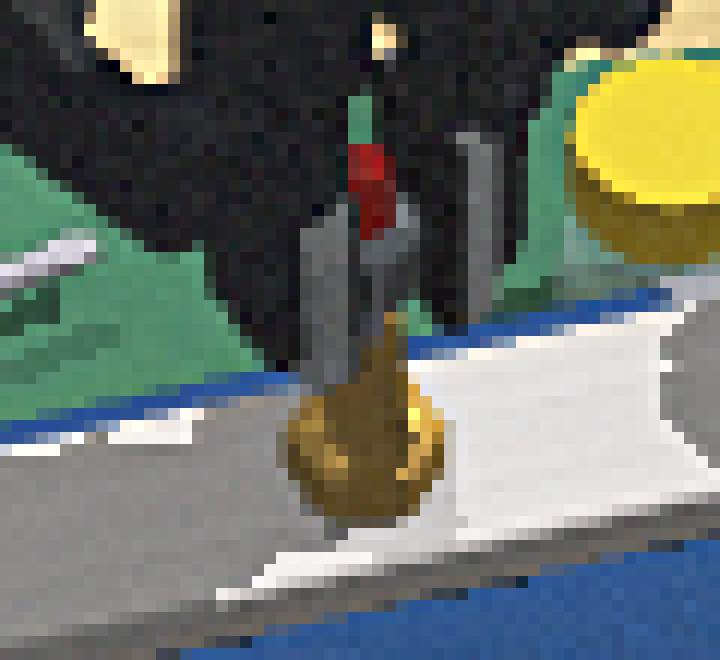

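move_arm(commands=[[0,0,0,0,0,0,180],[0,0,0,0,0,0,150],[0,0,0,0,0,0,120],[0,0,0,0,0,0,110],[0,0,0,-1,0,20,110],[0,0,0,-1.5,0,45,110],[0,0,0,-1.5,0,75,110],[0,0,0,-1.5,0,95,110],[0,0,0,-1.5,0,95,110]])

```text
time: 29.95
eef_pos: [0.5448, 0.0389, 0.2662]
tcp_rot: [0.587, -0.394, -0.582, -0.401]
contact_force: [-0.2, -0.4, 0.3]
opening: 0.566
```

```bash
python3 - <<'E'
from plant import readout,eyes
from h import *
st(readout.get_state())
C=[eyes.read_camera('scene') for _ in range(10)]
q=np.array([theta(c,(.5428,.04)) for c in C]);print(q.mean(0),q.std(0))
np.savez('scene18.npz',**C[0])
cv2.imwrite('pics/scene18.png',cv2.resize(C[0]['color'][140:195,226:286,::-1],None,fx=12,fy=12,interpolation=0))
im=C[0]["color"].astype(int); print(((im[:,:,0]+im[:,:,1])//2-im[:,:,2])[152:160,249:263])
E
```

```text
t 29.95 pos [544.8  38.9 266.2] q [-0.117 -0.032  1.863  0.005  1.299 -2.065] toolx [ 0.0114  0.0035 -0.9999] jaw yaw 1.947 F [-0.2 -0.4  0.3] M [ 0.    0.01 -0.03] open 0.566
[ 4.82918305 12.        ] [0.13645353 0.        ]
[[  1   2   3   1 -11  82 108 107  94   6  -2   2   1   1]
 [  1   2   1  -2   0 105 101 101 111  53   2   3   0   0]
 [  6   1  -1  -6  10  87 102 101 102  37  -2  -1   3   1]
 [  1   2  -2  50 121  54  45  39  40  40  -4   1   2   3]
 [  3   5  -2 -15   1  29  42  50  47  44 -15  -8   2   3]
 [ -1   2  -2 -13  10  34  47  44  48  44 -14 -10   2   2]
 [  3   6  -4  -5   1  37  56  49  50  26 -11 -13  -4   4]
 [  4  -1   0  -7 -10  17  28  42  20 -11  -9  -7   0   1]]
```

View pics/scene18.png

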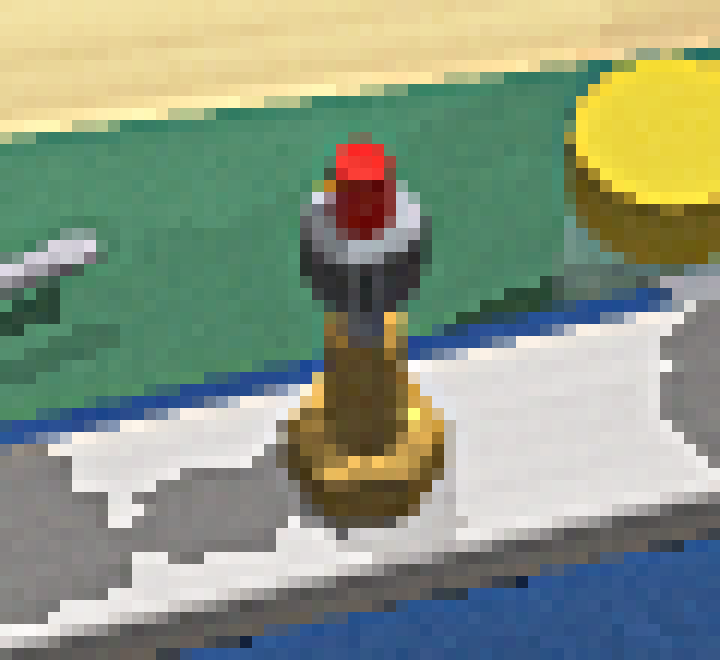

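Nut is now at about 4.83 rad by depth, with the stroke slightly further round than after the first turn. I can't rule out that the nut crept during the first press, so I'll press once more to be sure, then re-check.

move_arm(commands=[[0,0.005,0,-1,0.1,0,200],[0,0.01,0,-1.5,0.1,0,255],[0,0.01,0,-1.5,0.1,0,255],[0,0.01,0,-1.5,0.1,-15,255],[0,0.01,0,-1.5,0.1,-30,255],[0,0.01,0,-1.5,0.1,-45,255],[0,0.01,0,-1.5,0.1,-56,255],[0,0.01,0,-1.5,0.1,-56,255],[0,0.01,0,-1.5,0.1,-56,255],[0,0.01,0,-1.5,0.1,-56,255]])

```text
time: 31.45
eef_pos: [0.5416, 0.0394, 0.2061]
tcp_rot: [-0.582, 0.397, 0.587, 0.398]
contact_force: [-0.1, -0.1, -0.4]
opening: 0.005
```

```bash
python3 - <<'E'
from plant import readout,eyes
from h import *
c=eyes.read_camera('scene')
st(readout.get_state())
cv2.imwrite('pics/scene19.png',cv2.resize(c['color'][120:175,226:286,::-1],None,fx=10,fy=10,interpolation=0))
E
```

```text
t 31.5 pos [541.7  39.3 206.3] q [-0.116  0.021  1.922  0.004  1.205 -2.065] toolx [-0.0058  0.0047 -1.    ] jaw yaw 1.947 F [-0.6  0.3 -0.3] M [0.03 0.02 0.  ] open -0.002
```

View pics/scene19.png

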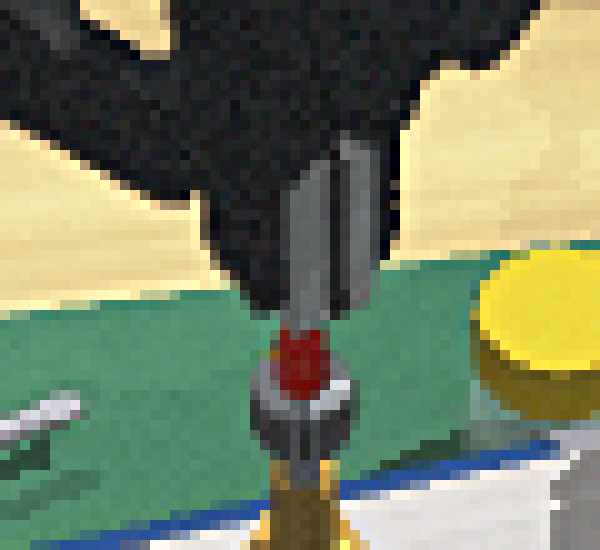

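The shut tips are over the cap again. Descending to contact.

move_arm(commands=[[0,0,0,0.4,0,-2,255],[0,0,0,0.8,0,-4,255],[0,0,0,0.8,0,-6,255],[0,0,0,0.8,0,-8,255],[0,0,0,0.8,0,-9,255],[0,0,0,0.8,0,-10,255],[0,0,0,0.8,0,-11,255],[0,0,0,0.8,0,-12,255],[0,0,0,0.8,0,-12,255]])

```text
time: 32.4
eef_pos: [0.5425, 0.0393, 0.1945]
tcp_rot: [-0.582, 0.397, 0.587, 0.398]
contact_force: [-0.7, -0.1, 2.7]
opening: 0.002
```

```bash
python3 -c "
from plant import readout,eyes
from h import *
st(readout.get_state())"
```

```text
t 32.4 pos [542.5  39.3 194.5] q [-0.116  0.035  1.931  0.004  1.182 -2.065] toolx [-0.0058  0.0047 -1.    ] jaw yaw 1.947 F [-0.7 -0.1  2.7] M [ 0.    0.25 -0.07] open 0.002
```

move_arm(commands=[[0,0,0,0,0,-0.8,255],[0,0,0,-0.1,0,-1.6,255],[0,0,0,-0.1,0,-2.2,255],[0,0,0,-0.2,0,-2.5,255],[0,0,0,-0.2,0,-2.5,255]])

```text
time: 32.9
eef_pos: [0.5426, 0.0393, 0.193]
tcp_rot: [-0.582, 0.397, 0.587, 0.398]
contact_force: [-2.7, -0.1, 5.8]
opening: -0.001
```

```bash
python3 -c "
from plant import readout,eyes
from h import *
st(readout.get_state())"
```

```text
t 32.9 pos [542.6  39.3 193. ] q [-0.116  0.036  1.933  0.004  1.178 -2.065] toolx [-0.005   0.0046 -1.    ] jaw yaw 1.947 F [-2.7 -0.1  5.8] M [-0.    0.44  0.03] open -0.001
```

move_arm(commands=[[0,0,0,-0.3,0,-1.4,255],[0,0,0,-0.5,0,-1.8,255],[0,0,0,-0.6,0,-2.1,255],[0,0,0,-0.6,0,-2.1,255]])

```text
time: 33.3
eef_pos: [0.5426, 0.0393, 0.1927]
tcp_rot: [-0.583, 0.397, 0.587, 0.398]
contact_force: [-1.8, 0.3, 8.5]
opening: -0.002
```

```bash
python3 -c "
from plant import readout,eyes
from h import *
st(readout.get_state())"
```

```text
t 33.3 pos [542.6  39.3 192.7] q [-0.116  0.035  1.934  0.004  1.176 -2.065] toolx [-0.0031  0.0044 -1.    ] jaw yaw 1.947 F [-1.8  0.3  8.5] M [0.01 0.53 0.01] open -0.002
```

move_arm(commands=[[0,0,0,-0.7,0,-2.2,255],[0,0,0,-0.8,0,-2.5,255],[0,0,0,-0.8,0,-2.7,255],[0,0,0,-0.8,0,-2.8,255]])

```text
time: 33.7
eef_pos: [0.5427, 0.0393, 0.1924]
tcp_rot: [-0.584, 0.397, 0.586, 0.399]
contact_force: [-4.4, -0.1, 10.1]
opening: -0.0
```

move_arm(commands=[[0,0,0,-0.8,0,-2.8,255],[0,0,0,-0.8,0,-2.8,255],[0,0,0,-0.8,0,-2.8,255],[0,0,0,-0.8,0,-2.8,255],[0,0,0,-0.8,0,-2.8,255],[0,0,0,-0.8,0,-2.8,255],[0,0,0,-0.8,0,-2.8,255],[0,0,0,-0.8,0,-2.8,255],[0,0,0,-0.8,0,-2.8,255],[0,0,0,-0.8,0,-2.8,255],[0,0,0,-0.8,0,-2.8,255],[0,0,0,-0.8,0,-2.8,255]])

```text
time: 34.9
eef_pos: [0.5428, 0.0393, 0.1924]
tcp_rot: [-0.584, 0.396, 0.585, 0.399]
contact_force: [-4.1, 1.2, 11.4]
opening: 0.002
```

```bash
python3 -c "
from plant import readout,eyes
from h import *
st(readout.get_state())"
```

```text
t 34.9 pos [542.8  39.3 192.4] q [-0.116  0.033  1.936  0.004  1.171 -2.065] toolx [ 0.0016  0.004  -1.    ] jaw yaw 1.948 F [-4.1  1.2 11.4] M [ 0.09  0.72 -0.05] open 0.002
```

Held 10–11.4 N for more than 1.2 s. Releasing straight up, then aside.

move_arm(commands=[[0,0,0,-0.2,0,0.5,255],[0,0,0,-0.2,0,3,255],[0,0,0,-0.2,0,6,255],[0,0,0,-0.2,0,18,255],[0,0,0,-0.2,0,45,255],[0,0,0,-10,-10,80,255],[0,0,0,-25,-50,110,255],[0,0,0,-40,-95,120,255],[0,0,0,-50,-140,120,255],[0,0,0,-50,-180,120,255],[0,0,0,-50,-180,120,255],[0,0,0,-50,-180,120,255]])

```text
time: 36.1
eef_pos: [0.4926, -0.1413, 0.3123]
tcp_rot: [-0.584, 0.397, 0.585, 0.4]
contact_force: [0.1, -0.1, 0.0]
opening: -0.001
```

```bash
python3 - <<'E'
from plant import readout,eyes
from h import *
st(readout.get_state())
for n,a in(("scene",(.5428,.04)),("top",(.5420,.0390))):
    C=[eyes.read_camera(n) for _ in range(10)]
    q=np.array([theta(c,a)[0] for c in C]);print(n,q.mean(),q.std())
    np.savez(n+'20.npz',**C[0])
    im=C[0]["color"].astype(int); y=(im[:,:,0]+im[:,:,1])//2-im[:,:,2]
    print(y[152:158,249:263] if n=="scene" else y[199:205,234:243])
    A=np.load(n+"0.npz")["color"]
    for nm,lo,hi,roi in (("red",(0,150,90),(8,255,255),(0,512,130,300)),("yel",(20,150,120),(32,255,255),(0,512,130,300))):
        print(nm,blobs(A,lo,hi,roi,20),"->",blobs(C[0]["color"],lo,hi,roi,20))
    x=(slice(225,325),slice(200,345)) if n=="scene" else (slice(105,170),slice(185,290))
    print("car diff",np.abs(A[x].astype(int)-C[0]["color"][x]).max(2).mean())
    cv2.imwrite(f'pics/{n}20.png',C[0]['color'][:,:,::-1])
st(readout.get_state())
E
```

```text
t 36.1 pos [ 492.6 -141.3  312.3] q [-0.48  -0.132  1.874  0.005  1.4   -2.426] toolx [ 0.0015  0.0046 -1.    ] jaw yaw 1.945 F [ 0.1 -0.1  0. ] M [ 0.01 -0.01  0.05] open -0.001
scene 4.847884721423048 0.14974226003199184
[[  2   2   0   0  -8  65  85  93  79   3   2  -1   2   1]
 [ -2   3   4  -4  11  84  84  87  89  42   2  -1   5   2]
 [  0   4  -1  -7  49  72  88  84  89  33  -7   2   0   5]
 [  1   1   1  19  98  46  30  33  35  37  -5   1   2   1]
 [  1   3   0 -12   2  26  33  44  46  38 -11  -4   3  -2]
 [  0   4  -3  -9  10  37  38  42  51  42 -12  -8   2   2]]
red [([254, 152, 5, 8, 30], [255.87, 155.27]), ([165, 169, 38, 23, 402], [183.37, 179.34])] -> [([254, 152, 5, 8, 26], [255.81, 155.31]), ([165, 169, 38, 23, 415], [183.4, 179.53])]
yel [([274, 145, 16, 15, 169], [281.76, 150.79])] -> [([273, 145, 17, 15, 172], [281.75, 150.81]), ([253, 174, 10, 6, 21], [258.48, 177.19])]
car diff 9.390758620689656
top 4.6025467853532005 0.10742726939519799
[[ -9  15  59  78  75  63  33  -3  -6]
 [ -7  -6  26  54  53  47  -2 -10  -6]
 [ -4  -7  -2   3  -7  77  40  -1  -6]
 [  2 -11  -7  -4 -12  71 114  13  -3]
 [ 72   3  -8  -6 -11  20  88  22  12]
 [103  66  25  -6  -7  -6  23  26  39]]
red [([236, 196, 5, 5, 20], [237.9, 197.95]), ([290, 262, 40, 23, 510], [309.7, 273.0])] -> [([236, 196, 5, 5, 21], [238.0, 198.0]), ([290, 262, 40, 23, 517], [309.75, 272.9])]
yel [([190, 271, 19, 20, 298], [198.98, 280.28])] -> [([190, 271, 19, 20, 304], [199.07, 280.22])]
car diff 11.305054945054945
t 37.1 pos [ 492.8 -140.8  312.4] q [-0.479 -0.132  1.874  0.004  1.4   -2.427] toolx [ 0.0016  0.0039 -1.    ] jaw yaw 1.947 F [ 1.3  0.2 -0.1] M [-0.03  0.01  0.04] open 0.001
```

View pics/top20.png

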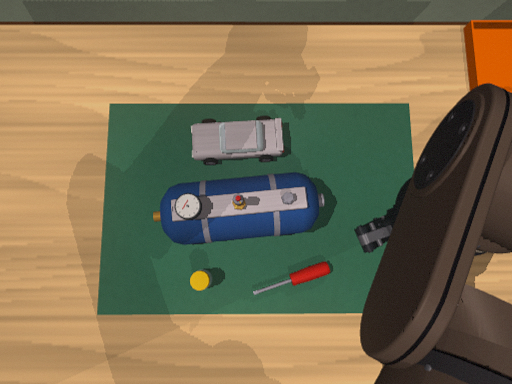

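After the press the stroke is at top cols 239.4–239.9, an angle of about −2.67, so the nut is near 4.8 rad. The tip is back, the car (191–284, 119–163), jar and screwdriver have not moved, and the arm is free. Handing in.

```bash
python3 -c "
from plant import ctrl
print(ctrl.sign_off())"
```

```text
the job is handed in; nothing more can be done
None
```

I unscrewed the lock nut to about 4.8 rad, pressed the red tip onto its seat, let it spring back, and handed the job in at about 37 s. I got no verdict, so this rests on my own measurements.

- **Nut:** After my first press it seemed to have crept back about 0.2 rad. Regripping it and driving it on left it lower still, at about 4.45 rad. I gripped it a third time, more gently, turned it back up, and pressed again. The final checks disagree a little: scene depth 4.85 rad, yellow stroke about 4.85 (taking a start angle of 0.1, itself only an estimate), top-camera depth 4.60. All are above the 4.4 limit. I never felt the stop clearly, so "within 0.4 rad of the stop" comes from the cameras.
- **Press:** The tip met its seat about 4 mm down. I pressed twice, each time for at least 1.2 s. The downward force read about 10 to 11.6 N with about 4 N sideways, so about 12 N in total. The highest reading was about 12.2 N. Force was only read at the end of each move, so a short peak in between would not show.
- **At the end:** The tip was back where it started in both views, to a fraction of a pixel. The jar and screwdriver moved less than half a pixel, and the car looked unmoved by eye in the top view. The arm stood clear of everything.

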